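# Make up two circuit-board repair kits

## Task

Make up the parts for two repair jobs, standing them upright in the empty parts bay of each job tray: the tray with the square power board gets the short fat capacitor and the large heat sink, the tray with the long narrow board gets the tall slim capacitor and the transformer. The transformer is in one of the three clear-lidded component boxes: open that one only (it may stay open) and keep the other two shut. Leave the small heat sink where it stands.

Things in the scene. Friction and masses are not known exactly. Their poses are not given: they have to be found in the camera images.
- cap_fat: short, fat electrolytic capacitor: upright black cylinder 36 mm in diameter, 40 mm tall, aluminium top, about 45 g. Loose, on the white foam sheet. Origin: centre of its underside, z up.
- cap_slim: tall, slim electrolytic capacitor: upright black cylinder 22 mm in diameter, 50 mm tall, aluminium top, about 25 g. Loose, on the white foam sheet. Origin: centre of its underside, z up.
- sink_large: large heat sink: upright finned aluminium block 25 mm (x, across the fins' tips) by 36 mm (y), 50 mm tall, about 60 g. Loose, on the white foam sheet. Origin: centre of its underside, z up.
- sink_small: small heat sink, the spare: finned aluminium block 18 mm (x) by 22 mm (y), only 26 mm tall, about 20 g. Loose, on the white foam sheet (176 x 176 mm, 6 mm thick, fixed), where the four parts stand at least 80 mm apart, centre to centre. Origin: centre of its underside, z up.
- transformer: small ferrite transformer, 28 mm (x, across the copper winding; bobbin 20 mm wide, 30 mm tall) by 34 mm (y, along the dark core, 14 mm thick), 34 mm tall, about 60 g. It stands loose on the floor of the box under lid_a, its x nearly along the box's x. Origin: centre of its underside, z up.
- tray_square: grey job tray, fixed, 178 (x) by 116 (y) mm, walls 12 mm high. Origin: underside, middle of the empty parts bay (near, -x end; 64 x 110 mm inside, x by y; floor 3 mm above the origin). Far bay, behind a 3 mm divider at x = 32 mm: the nearly square power board (92 x 100 mm, x = 42 to 135 mm), its parts up to 27 mm above the bench. z up.
- tray_strip: job tray of the same sizes, origin and axes as tray_square, but the board in its far bay is the long, narrow one (30 mm in x, 106 mm in y, x = 73 to 103 mm; its parts up to 17 mm above the bench).
- lid_a: clear lid of the box that holds the transformer. Origin: on the hinge, middle of the box's far upper edge, 49 mm above the bench; shut: x front to hinge, y along hinge, z up. Opens 0 to 1.9 rad about y, front rising; stiff hinge (0.03 N m), stays at any angle. Grey thumb lip amid the front edge, slanting forward and up 45 deg, 16 mm wide (y), 4 thick, from (-103,0,2) to (-119,0,17) mm in the lid's frame.
- lid_b: clear lid of the box of ring-shaped copper chokes; made as lid_a. Every lid: plate 104 (x) x 58 (y) x 2.5 mm. Every box: white, fixed, 104 x 59 mm, inside 100 x 55 mm and 44 mm deep, its middle 52 mm to -x of the lid's origin, its inner floor 44 mm below that. Three boxes stand side by side along y, 60 mm apart, in a black holder, in changing order.
- lid_c: clear lid of the box of small black relays; same box, lid, origin and axes as lid_a and lid_b.

How it is judged:
At the end, for the whole second after the job is handed in: Each of the four parts stands released and at rest on the floor of its own tray's parts bay (centre within 22 mm in x and 47 mm in y of the bay's middle), upright within 0.15 rad; the lids over chokes and relays are shut (under 0.2 rad); the small heat sink is within 30 mm of its first place (x of cap_fat in the frame of tray_square between -0.022 and 0.022 m and y of cap_fat in the frame of tray_square between -0.047 and 0.047 m and z of cap_fat in the frame of tray_square between -0.002 and 0.008 m and angle between each of cap_fat, sink_large, cap_slim, transformer, sink_small's own z axis and vertical below 0.15 rad and linear speed of each of cap_fat, sink_large, cap_slim, transformer below 0.02 m/s and angular speed of each of cap_fat, sink_large, cap_slim, transformer below 0.3 rad/s and x of sink_large in the frame of tray_square between -0.022 and 0.022 m and y of sink_large in the frame of tray_square between -0.047 and 0.047 m and z of sink_large in the frame of tray_square between -0.002 and 0.008 m and x of cap_slim in the frame of tray_strip between -0.022 and 0.022 m and y of cap_slim in the frame of tray_strip between -0.047 and 0.047 m and z of cap_slim in the frame of tray_strip between -0.002 and 0.008 m and x of transformer in the frame of tray_strip between -0.022 and 0.022 m and y of transformer in the frame of tray_strip between -0.047 and 0.047 m and z of transformer in the frame of tray_strip between -0.002 and 0.008 m and angle between each of lid_b, lid_c's own z axis and vertical below 0.2 rad and distance of sink_small from where it was at the start of the episode below 0.03 m); the robot touches nothing.
It fails at once if the lid of a wrong component box was opened (angle between any of lid_b, lid_c's own z axis and vertical above 0.25 rad).
It fails at once if the small heat sink was taken or knocked away (distance of sink_small from where it was at the start of the episode above 0.04 m).
It also fails if it takes over 122 s, if anything falls off the work surface, if the arm or the gripper's body presses on something with over 40 N, if the wrist force passes 120 N, or if a joint passes its speed limit or range.

## Robot

A 7-joint arm with a two-finger parallel gripper is mounted at the origin on the work surface. World frame = base frame: x ahead of the robot, y to its left, z up, the work surface at z = 0. Lengths are in m, angles in rad, forces in N, time in s.
With the tool pointing down it reaches from about 0.425 to 0.925 m from the base axis. Payload 6.8 kg.
Tool frame: the origin (TCP) lies midway between the tips of the shut fingers; the grasp point (between the pads) lies 19 mm behind it (bot.pinch_z is the distance from the TCP to the grasp point, in m); x points along the fingers, y is the direction in which the jaws open and shut, and the axes are right-handed (so a half turn about x gives the same grasp; the last joint's range is limited). The gripper opens to 85 mm and grips with 20 to 120 N. Pads are 22 mm wide; open, the fingers measure 114 mm over their backs; the gripper's body (76 mm by 85 mm) begins 54 mm behind the grasp point. The pads swing forward as they close: fully open they stand 13 mm farther back than shut.
Start: joints at [-1.421, 0.477, 0.022, 1.555, -0.011, 1.109, -0.083], TCP at [0.172, 0.653, 0.231] pointing down, gripper open.
Joint ranges: [-2.96, 2.96], [-0.34, 2.1], [-1.41, 1.46], [0.24, 2.44], [-1.37, 4.51], [0.17, 1.92], [-2.96, 2.96]. Speed limits (rad/s): [2.39, 2.39, 3.14, 3.14, 3.14, 3.14, 3.14].

## Interface

Orientations are given as a unit quaternion [w, x, y, z].
In Python, from station import bot gives the robot as it stands. The module is installed in compiled form; this text tells all that it offers.
- The arm moves only by the tool step_arm, never from a script. Its argument "plan" is a list of rows, each a list of 6 numbers: the shift along the tool's x, y, z in units of 40 mm (1.0 is 40 mm), then the turn, a rotation vector about the tool's x, y, z in units of 360 degrees (1.0 is 360 degrees). In form: [[dx, dy, dz, ax, ay, az], ...]. A call has 1 to 8 rows; each row shifts and turns the commanded pose from where the row before left it, along the tool's axes as they then stand; what a row does not reach is not made up. A row lasts 1/8 s, in which the tool goes at most 62.5 mm and 10.7 degrees, less where a joint would pass 70% of its speed; a pose out of reach is approached as far as the arm can. A call with a number of a shift or a turn outside -1 to 1 is refused whole. A call with a gripper value outside its range is refused whole. "fingers" is the closure, from -1 (fully open) to 1 (shut), set as the call begins (left out, the last holds). The fingers move at their own pace and stop on an object; "force" is the grip in N (left out, the last holds). Time passes only in rows, so rows that do not move let the fingers close. It gives the time, the measured TCP pose, the force and the opening at its end, in the units of the state.
- bot.get_obs(): the state, without advancing time (a new reading comes with each control period).
- bot.read_camera(name): name is "scene" or "side" or "wrist"; returns (picture, depth): 384x512x3 uint8, red, green, blue; 384x512 float32, m along the optical axis (not along the pixel's ray), 0 where there is no reading.
- bot.camera_model(name): a dict with "mtx" (3x3 intrinsics, pixels), "k1" (the pictures are not rectified: a ray, as slopes to the right and down, at radius r is drawn at 1 + k1 r^2 times it, then the intrinsics apply), "origin" and "rotation" of the camera in the world; the wrist camera has in their place "T_tool_cam" (4x4, takes a point from camera to tool coordinates, whose origin is the TCP and whose axes are the tool frame's). Camera axes: x right, y up, looking along -z (the intrinsics and any distortion apply to the point x, -y, -z); pixel columns grow to the right and rows downward; lengths in m; the calibration is good to about 2 mm. A picture is of the moment at which its call begins: read the wrist's pose just before it. camera_model takes no time and is no camera call.
- bot.hand_in(): hands the job in, once; it reports no verdict.
The state is a dict: "t": time; "q": joint angles; "joint_vel": joint speeds; "joint_torque": joint torques, N m; "eef_pos": TCP position; "tool_rot": TCP orientation; "contact_force": force on the tool from outside, world axes, zero at the start; "torque": the same for the moment, N m; "gripper_width": opening from 0.0 (shut) to 1.0 (fully open).
Only numpy, scipy, OpenCV 4.12 (cv2) and the standard library are available. Lean on these libraries where they do the work, as an engineer would, in place of code of your own. Each camera call takes 0.05 s, during which the arm holds its last target.

## Working session

There is one attempt and no reset: what is moved stays moved. The work goes in short steps, Python scripts to look and compute and a tool call to move; the robot and the scene stay as the last step left them, time stands still between calls to the robot, and variables do not carry over. Pictures are saved under pics/ and viewed, and the job is handed in when it is done.

Besides the shell and the picture viewer there is one more tool, called after "Emit:" as name([rows], argument=value, ...), one row to a line, values as JSON. step_arm: Moves the arm, as the interface text tells. Shifts and turns lie within -1 to 1; 1 stands for 40 mm of shift or 360 degrees of turn. Its arguments: {"type":"object","properties":{"plan":{"type":"array"},"fingers":{"type":"number"},"force":{"type":"number"}},"required":["plan"]}

```bash
mkdir -p pics; ls; cat > h.py <<'E'
import numpy as np, cv2, json
from station import bot
from scipy.spatial.transform import Rotation as R
def Rq(q): return R.from_quat([q[1],q[2],q[3],q[0]])
def cam(name,save=None):
    o=bot.get_obs(); rgb,d=bot.read_camera(name); m=bot.camera_model(name)
    K=np.array(m['mtx']); k1=m['k1']
    if name=='wrist':
        T=np.eye(4); T[:3,:3]=Rq(o['tool_rot']).as_matrix(); T[:3,3]=o['eef_pos']; T=T@np.array(m['T_tool_cam'])
    else:
        T=np.eye(4); T[:3,:3]=np.array(m['rotation']); T[:3,3]=m['origin']
    if save: cv2.imwrite('pics/%s.png'%save,rgb[:,:,::-1]); np.savez('pics/%s.npz'%save,rgb=rgb,d=d,K=K,k1=k1,T=T)
    return rgb,d,K,k1,T
def rays(u,v,K,k1):
    # undistort
    xd=(np.asarray(u,float)-K[0,2])/K[0,0]; yd=(np.asarray(v,float)-K[1,2])/K[1,1]
    x,y=xd.copy(),yd.copy()
    for _ in range(20):
        s=1+k1*(x*x+y*y); x=xd/s; y=yd/s
    return x,y
def cloud(d,K,k1,T):
    v,u=np.mgrid[0:d.shape[0],0:d.shape[1]]
    x,y=rays(u,v,K,k1)
    P=np.stack([x*d,-y*d,-d],-1)
    return P@T[:3,:3].T+T[:3,3]
def atz(u,v,z,K,k1,T):
    x,y=rays(np.array([u]),np.array([v]),K,k1)
    D=T[:3,:3]@np.array([x[0],-y[0],-1]); s=(z-T[2,3])/D[2]; return T[:3,3]+s*D
def load(n):
    f=np.load('pics/%s.npz'%n); return f['rgb'],f['d'],f['K'],float(f['k1']),f['T']
E
python3 - <<'E'
from h import *
for n in ('scene','side','wrist'):
    r=cam(n,n+'0'); print(n,r[3],r[4].round(3).tolist(),r[2].round(1).tolist())
print(bot.get_obs(), bot.pinch_z)
E
```

```text
picsTraceback (most recent call last):
  File "<stdin>", line 3, in <module>
  File "h.py", line 11, in cam
    T=np.eye(4); T[:3,:3]=np.array(m['rotation']); T[:3,3]=m['origin']
                 ~^^^^^^^
ValueError: could not broadcast input array from shape (4,) into shape (3,3)
```

```bash
sed -i "s/T\[:3,:3\]=np.array(m\['rotation'\])/T[:3,:3]=Rq(m['rotation']).as_matrix()/" h.py
python3 - <<'E'
from h import *
for n in ('scene','side','wrist'):
    r=cam(n,n+'0'); print(n,r[3],r[4].round(3).tolist(),r[2].round(1).tolist())
print(bot.get_obs(), bot.pinch_z)
E
```

```text
scene -0.10782439995131528 [[-0.668, -0.453, 0.59, 1.02], [0.744, -0.417, 0.522, 0.435], [0.01, 0.788, 0.615, 0.606], [0.0, 0.0, 0.0, 1.0]] [[364.2, 0.0, 257.0], [0.0, 364.2, 194.3], [0.0, 0.0, 1.0]]
side -0.04400593522300935 [[0.773, 0.464, -0.432, 0.09], [-0.634, 0.552, -0.542, -0.475], [-0.013, 0.693, 0.721, 0.722], [0.0, 0.0, 0.0, 1.0]] [[398.8, 0.0, 255.5], [0.0, 398.8, 188.8], [0.0, 0.0, 1.0]]
wrist -0.005618535730694002 [[0.255, -0.932, -0.258, 0.107], [0.967, 0.245, 0.069, 0.67], [-0.001, -0.267, 0.964, 0.374], [0.0, 0.0, 0.0, 1.0]] [[278.4, 0.0, 253.3], [0.0, 278.4, 193.6], [0.0, 0.0, 1.0]]
{'t': 0.2, 'q': array([-1.42113125,  0.4775143 ,  0.0223512 ,  1.55603092, -0.01146244,
        1.10932024, -0.08309088]), 'joint_vel': array([ 0.00030281, -0.00428943,  0.00117894, -0.0021949 , -0.00043043,
       -0.00077747, -0.00034123]), 'joint_torque': array([ 4.44712705e-04, -5.96274662e+01,  1.60676401e+00, -2.81176347e+01,
        1.24842484e-02,  7.18369265e-03, -1.20028855e-05]), 'eef_pos': array([0.17198988, 0.65235165, 0.2306952 ]), 'tool_rot': array([ 0.70123027,  0.09046256,  0.70125755, -0.09127148]), 'contact_force': array([0.26856373, 0.71340176, 0.10489416]), 'torque': array([ 0.02185329, -0.01864153,  0.02862756]), 'gripper_width': 1.0003299719733032} 0.0187
```

View pics/scene0.png

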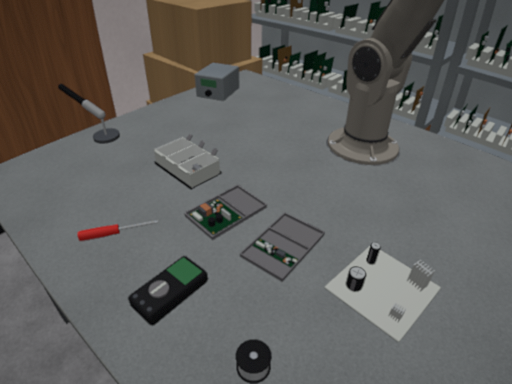

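View pics/side0.png

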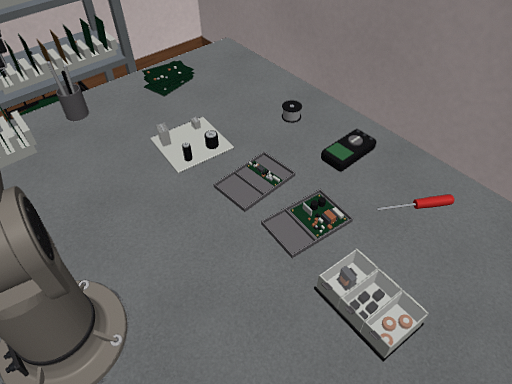

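View pics/wrist0.png

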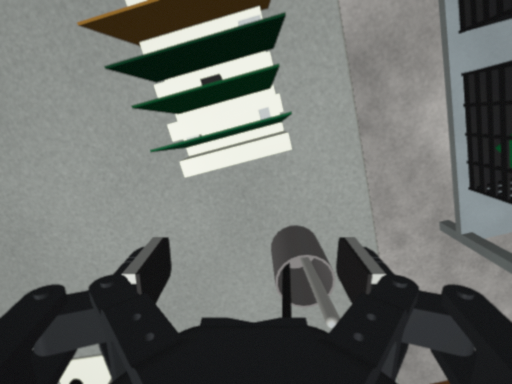

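```bash
python3 - <<'E'
from h import *
for n,(u0,v0,u1,v1),s in (('scene0',(140,120,460,345),2.5),('side0',(140,60,440,360),2)):
    rgb,d,K,k1,T=load(n)
    c=rgb[v0:v1,u0:u1,::-1]; cv2.imwrite('pics/%s_z.png'%n,cv2.resize(c,None,fx=s,fy=s,interpolation=cv2.INTER_CUBIC))
# topdown height maps merged: 1px=1mm, x 0.2..0.9? find extents
for n in ('scene0','side0'):
    rgb,d,K,k1,T=load(n); P=cloud(d,K,k1,T); ok=(d>0)
    g=ok&(abs(P[...,2])<0.02); print(n,P[g].min(0),P[g].max(0),np.median(P[g][:,2]))
    x0,y0=0.2,-0.75; W,H=int(1.3*700),int(0.8*700)
    for nm,lo in (('rgb',0),):
        # orthophoto: rows = x increasing up, cols = y decreasing right
        sc=550
        img=np.zeros((int(0.75*sc),int(1.4*sc),3),np.uint8); z=np.full(img.shape[:2],-1.)
        pts=P[ok]; col=rgb[ok]
        r=((0.95-pts[:,0])*sc).astype(int); c=((0.7-pts[:,1])*sc).astype(int)
        m=(r>=0)&(r<img.shape[0])&(c>=0)&(c<img.shape[1])&(pts[:,2]<0.15)
        o=np.argsort(pts[m][:,2]); img[r[m][o],c[m][o]]=col[m][o]
        cv2.imwrite('pics/%s_ortho.png'%n,cv2.dilate(img,np.ones((2,2)))[:,:,::-1])
E
```

```text
scene0 [-1.81992503 -2.04666525 -0.01999584] [0.97668984 0.60397166 0.0199983 ] -0.0006167666885140699
side0 [-0.12233136 -0.57853384 -0.01994059] [1.65073557 1.3699712  0.01999789] 0.0006079690994520437
```

View pics/scene0_z.png

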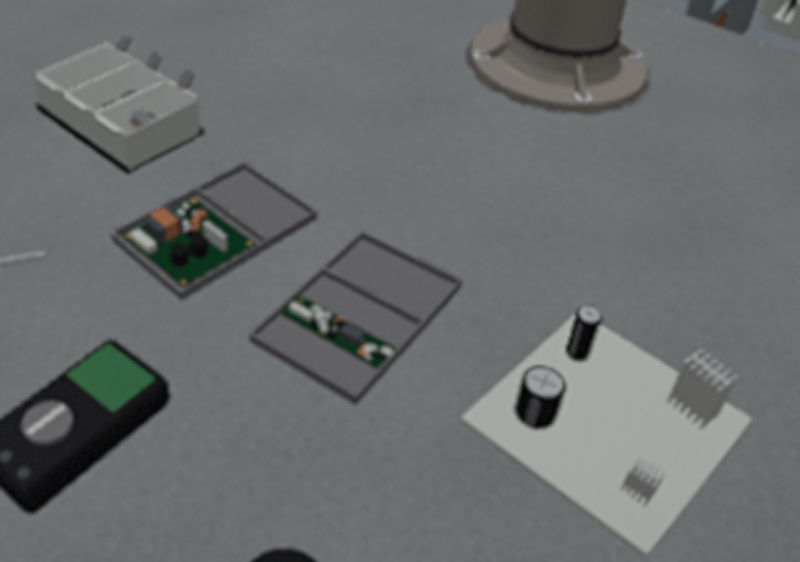

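View pics/side0_z.png

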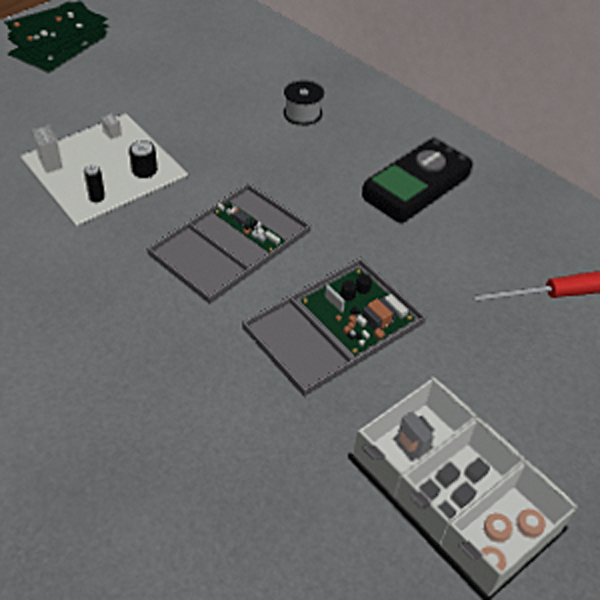

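View pics/side0_ortho.png

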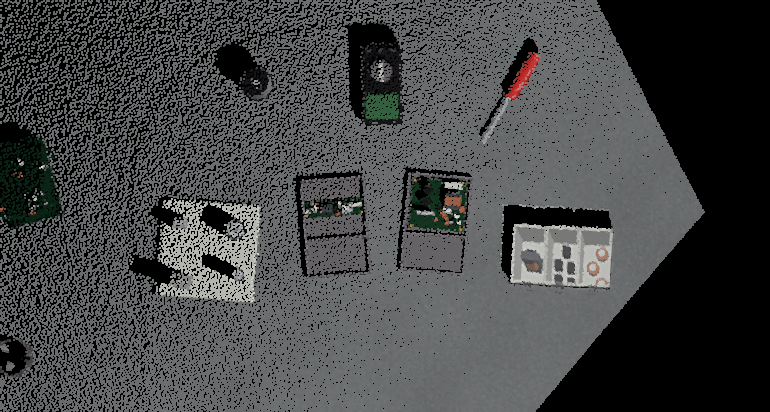

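```bash
python3 - <<'E'
from h import *
Ps=[];Cs=[]
for n in ('scene0','side0'):
    rgb,d,K,k1,T=load(n); P=cloud(d,K,k1,T); ok=d>0
    x,y,z=P[...,0],P[...,1],P[...,2]
    f=ok&(x>.35)&(x<.65)&(y>.15)&(y<.5)&(z>-.01)&(z<.02)&(rgb.min(-1)>140)
    rect=cv2.minAreaRect(P[f][:,:2].astype(np.float32)*1000); print(n,'foam',rect, np.median(z[f]))
    f=ok&(x>.35)&(x<.65)&(y>.15)&(y<.5)&(z>.02)&(z<.08)
    nl,lab,st,_=cv2.connectedComponentsWithStats(f.astype(np.uint8))
    for i in range(1,nl):
        if st[i,4]>15:
            Q=P[lab==i]; zt=np.percentile(Q[:,2],95); t=Q[Q[:,2]>zt-.006]
            print(' comp',st[i],'ztop',zt.round(4),'top c',((t.min(0)+t.max(0))/2).round(4),'ext',(t.max(0)-t.min(0)).round(4), 'all',((Q.min(0)+Q.max(0))/2).round(4),(Q.max(0)-Q.min(0)).round(4))
    # tray & box
    for nm,(xa,xb,ya,yb),zr in (('traystrip',(.40,.66,.02,.17),(.006,.04)),('traysq',(.40,.66,-.16,-.01),(.006,.04)),('box',(.38,.62,-.48,-.2),(.035,.06))):
        f=ok&(x>xa)&(x<xb)&(y>ya)&(y<yb)&(z>zr[0])&(z<zr[1])
        Q=P[f]; print(n,nm,cv2.minAreaRect(Q[:,:2].astype(np.float32)*1000),len(Q),np.percentile(Q[:,2],[5,50,95]).round(4))
E
```

```text
scene0 foam ((493.89508056640625, 322.89385986328125), (177.58392333984375, 181.6682586669922), 85.84107971191406) 0.004915386763477914
 comp [367 242  14  19 185] ztop 0.0556 top c [0.4509 0.269  0.0532] ext [0.0227 0.0225 0.0073] all [0.4518 0.269  0.0386] [0.0245 0.0226 0.0365]
 comp [409 260  26  27 367] ztop 0.0558 top c [0.4422 0.3738 0.0538] ext [0.0309 0.0409 0.0079] all [0.4429 0.374  0.039 ] [0.0321 0.0417 0.0375]
 comp [346 266  21  22 340] ztop 0.0459 top c [0.5344 0.275  0.0436] ext [0.037  0.0357 0.0075] all [0.5348 0.275  0.0337] [0.0377 0.0357 0.0272]
 comp [391 303  15  15 107] ztop 0.0323 top c [0.5464 0.3748 0.0297] ext [0.0184 0.0214 0.0067] all [0.5467 0.3748 0.0266] [0.0189 0.0214 0.013 ]
scene0 traystrip ((539.433349609375, 91.82215881347656), (179.72659301757812, 119.23948669433594), 4.867443084716797) 818 [0.0063 0.0096 0.0137]
scene0 traysq ((544.6510620117188, -90.92657470703125), (119.62834930419922, 178.0876922607422), 85.91891479492188) 1079 [0.0063 0.0103 0.0249]
scene0 box ((482.280029296875, -316.7266540527344), (183.8142852783203, 118.7137222290039),
[... 489 characters left out ...]
14  16 177] ztop 0.0481 top c [0.5328 0.273  0.046 ] ext [0.0345 0.0395 0.0075] all [0.5322 0.273  0.0349] [0.0358 0.0395 0.0296]
 comp [182 142  10  16 124] ztop 0.0578 top c [0.4514 0.2652 0.0555] ext [0.0206 0.0232 0.007 ] all [0.4506 0.2652 0.0395] [0.0223 0.0232 0.0389]
side0 traystrip ((537.569580078125, 90.5433120727539), (180.3015594482422, 119.76243591308594), 4.815288543701172) 920 [0.0062 0.0101 0.0148]
side0 traysq ((544.343505859375, -92.17325592041016), (118.63908386230469, 180.9032440185547), 85.14541625976562) 1900 [0.0064 0.0099 0.0264]
side0 box ((484.4267272949219, -320.1465759277344), (179.50656127929688, 114.01420593261719), 87.23487854003906) 5223 [0.0465 0.0519 0.054 ]
```

```bash
cat >> h.py <<'E'
def rot(tool_x_dir, jaw_dir):
    x=np.array(tool_x_dir,float); x/=np.linalg.norm(x); y=np.array(jaw_dir,float); y-=x*(x@y); y/=np.linalg.norm(y)
    return np.stack([x,y,np.cross(x,y)],1)
def plan(way, nd=3, vmax=0.055, wmax=10.0):
    """way: list of (pos, Rmat or None[, nrows])"""
    o=bot.get_obs(); p=np.array(o['eef_pos']); M=Rq(o['tool_rot']).as_matrix(); rows=[]
    for w in way:
        P=np.array(w[0],float); Mt=M if w[1] is None else w[1]
        rv=R.from_matrix(M.T@Mt).as_rotvec(); dist=np.linalg.norm(P-p)
        n=max(1,int(np.ceil(max(dist/vmax,np.degrees(np.linalg.norm(rv))/wmax-1e-6))))
        if len(w)>2: n=max(n,w[2])
        # per-axis limit 40mm
        while True:
            out=[];pc=p.copy();Mc=M.copy();ok=True
            for i in range(n):
                tgt=p+(P-p)*(i+1)/n
                s=np.round(Mc.T@(tgt-pc)/0.04,nd)
                if abs(s).max()>1: ok=False
                Rt=M@R.from_rotvec(rv*(i+1)/n).as_matrix()
                a=np.round(R.from_matrix(Mc.T@Rt).as_rotvec()/(2*np.pi),4)
                out.append([*s,*a]); pc=pc+Mc@(s*0.04); Mc=Mc@R.from_rotvec(a*2*np.pi).as_matrix()
            if ok: break
            n+=1
        rows+=out; p=pc; M=Mc
    print(len(rows),'rows'); 
    for i in range(0,len(rows),8): print(json.dumps([[float(v) if v else 0 for v in r] for r in rows[i:i+8]]).replace(' ',''))
    print('end',p.round(4))
def st():
    o=bot.get_obs(); M=Rq(o['tool_rot']).as_matrix()
    print('t',round(o['t'],2),'p',o['eef_pos'].round(4),'q',o['q'].round(2),'F',o['contact_force'].round(1),'w',round(o['gripper_width'],3)); print('tool axes cols\n',M.round(3))
E
python3 - <<'E'
from h import *
st(); print(np.array(bot.camera_model('wrist')['T_tool_cam']).round(3))
s=np.radians(-3.5)
plan([([.44,.32,.23],rot([0,0,-1],[0,1,0]))])
E
```

```text
t 0.2 p [0.172  0.6524 0.2307] q [-1.42  0.48  0.02  1.56 -0.01  1.11 -0.08] F [0.3 0.7 0.1] w 1.0
tool axes cols
 [[-0.     0.255  0.967]
 [-0.001  0.967 -0.255]
 [-1.    -0.001  0.   ]]
[[-0.     0.267 -0.964 -0.143]
 [ 1.     0.    -0.     0.   ]
 [-0.    -0.964 -0.267 -0.067]
 [ 0.     0.     0.     1.   ]]
9 rows
[[0.003,-0.703,0.955,-0.0046,0,0],[0.003,-0.73,0.935,-0.0045,0,0],[0.003,-0.757,0.913,-0.0046,0,0.0001],[0.002,-0.782,0.891,-0.0045,0,0],[0.002,-0.807,0.869,-0.0046,0,0],[0.003,-0.833,0.845,-0.0045,0,0],[0.002,-0.855,0.821,-0.0046,0,0],[0.002,-0.879,0.796,-0.0046,0,0.0001]]
[[0.002,-0.902,0.771,-0.0045,0,0]]
end [0.44 0.32 0.23]
```

Emit:
step_arm([
  [0,-0.7,0.95,-0.0046,0,0],
  [0,-0.73,0.93,-0.0045,0,0],
  [0,-0.76,0.91,-0.0046,0,0],
  [0,-0.78,0.89,-0.0045,0,0],
  [0,-0.81,0.87,-0.0046,0,0],
  [0,-0.83,0.84,-0.0045,0,0],
  [0,-0.85,0.82,-0.0046,0,0],
  [0,-0.88,0.8,-0.0046,0,0],
])

```text
t: 1.2
eef_pos: [0.4105, 0.3563, 0.2313]
tool_rot: [0.707, 0.01, 0.707, -0.01]
contact_force: [-0.0, 0.3, -0.8]
gripper_width: 0.998
```

Emit:
step_arm([
  [0,-0.9,0.77,-0.0045,0,0],
  [0,0,0,0,0,0],
])

```text
t: 1.45
eef_pos: [0.4422, 0.3166, 0.2313]
tool_rot: [0.707, 0.002, 0.707, -0.003]
contact_force: [0.7, -0.1, 0.9]
gripper_width: 0.998
```

```bash
python3 - <<'E'
from h import *
st(); cam('wrist','w1')
E
```

```text
t 1.45 p [0.4422 0.3166 0.2313] q [-0.84  0.26  0.13  1.88 -0.04  1.01  0.86] F [ 0.7 -0.1  0.9] w 0.998
tool axes cols
 [[ 0.001  0.008  1.   ]
 [-0.002  1.    -0.008]
 [-1.    -0.001  0.001]]
```

View pics/w1.png

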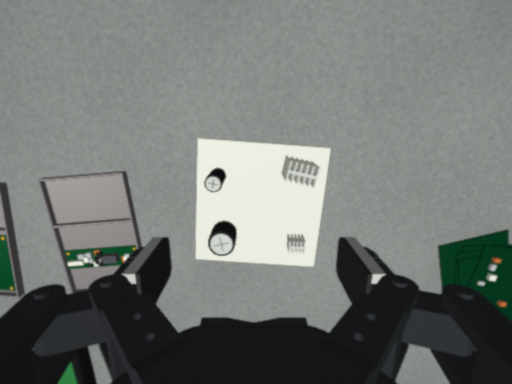

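```bash
python3 - <<'E'
from h import *
rgb,d,K,k1,T=load('w1'); P=cloud(d,K,k1,T); x,y,z=P[...,0],P[...,1],P[...,2]; ok=d>0
f=ok&(abs(z-.006)<.004)&(x>.38)&(x<.6)&(y>.2)&(y<.45)&(rgb.min(-1)>140); print('foam',cv2.minAreaRect(P[f][:,:2].astype(np.float32)*1000),np.median(z[f]))
f=ok&(x>.35)&(x<.65)&(y>.2)&(y<.45)&(z>.018)&(z<.08)
f[330:]=0
nl,lab,s,_=cv2.connectedComponentsWithStats(f.astype(np.uint8))
for i in range(1,nl):
    if s[i,4]>15:
        Q=P[lab==i]; zt=np.percentile(Q[:,2],95); t=Q[Q[:,2]>zt-.006]
        print(s[i],zt.round(4),((t.min(0)+t.max(0))/2).round(4),(t.max(0)-t.min(0)).round(4),cv2.minAreaRect(t[:,:2].astype(np.float32)*1000))
c=rgb[130:275,185:340,::-1]; cv2.imwrite('pics/w1z.png',cv2.resize(c,None,fx=4,fy=4,interpolation=cv2.INTER_CUBIC))
E
```

```text
foam ((487.9531555175781, 325.29473876953125), (246.23736572265625, 216.94406127929688), 88.52737426757812) 0.0063895261185416274
[282 156  39  32 800] 0.0572 [0.4398 0.3735 0.0546] [0.0319 0.0401 0.0069] ((439.9541015625, 373.5267028808594), (36.30397033691406, 24.896997451782227), 76.65354919433594)
[204 169  22  23 362] 0.0573 [0.45   0.2687 0.055 ] [0.0206 0.0211 0.0066] ((449.9297180175781, 268.75543212890625), (21.133028030395508, 20.5142765045166), 87.7647705078125)
[208 223  29  33 738] 0.0474 [0.5321 0.2744 0.0449] [0.0347 0.0351 0.007 ] ((532.1019287109375, 274.42852783203125), (35.11282730102539, 34.6511344909668), 89.191650390625)
[288 237  18  17 242] 0.0336 [0.545  0.3742 0.0309] [0.0191 0.022  0.0067] ((545.0662841796875, 374.04437255859375), (22.121519088745117, 18.632143020629883), 88.5672378540039)
```

View pics/w1z.png

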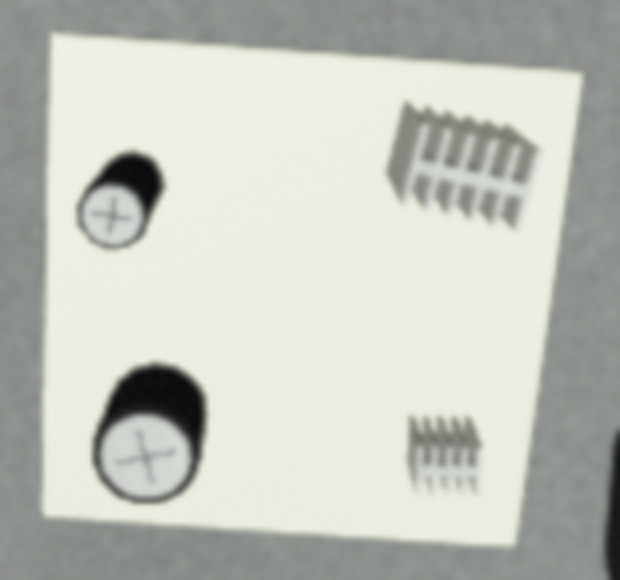

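```bash
python3 - <<'E'
from h import *
D=[0,0,-1]
plan([([.440,.3735,.10],rot(D,[.23,.973,0])),([.440,.3735,.018],rot(D,[.23,.973,0]),4)])
E
```

```text
8 rows
[[0.82,0.34,-0.005,0.0091,0,0],[0.821,0.339,-0.024,0.009,0,0],[0.82,0.337,-0.043,0.0091,0,0],[0.821,0.334,-0.063,0.0091,0,0],[0.512,0,0,0,0,0],[0.513,0,0,0,0,0],[0.512,0,0,0,0,0],[0.513,0,0,0,0,0]]
end [0.44   0.3735 0.018 ]
```

Emit:
step_arm([
  [0.82,0.34,0,0.0091,0,0],
  [0.82,0.34,-0.02,0.009,0,0],
  [0.82,0.34,-0.04,0.0091,0,0],
  [0.82,0.33,-0.06,0.0091,0,0],
  [0.51,0,0,0,0,0],
  [0.51,0,0,0,0,0],
  [0.51,0,0,0,0,0],
  [0.51,0,0,0,0,0],
], fingers=-1, force=30)

```text
t: 2.5
eef_pos: [0.4378, 0.377, 0.0177]
tool_rot: [0.702, 0.08, 0.703, -0.079]
contact_force: [-1.2, 0.7, 0.2]
gripper_width: 0.999
```

Emit:
step_arm([
  [0,0,0,0,0,0],
  [0,0,0,0,0,0],
  [0,0,0,0,0,0],
  [0,0,0,0,0,0],
  [0,0,0,0,0,0],
  [0,0,0,0,0,0],
], fingers=1)

```text
t: 3.25
eef_pos: [0.4397, 0.376, 0.0195]
tool_rot: [0.703, 0.081, 0.702, -0.08]
contact_force: [-1.0, 1.1, 6.1]
gripper_width: 0.417
```

```bash
python3 - <<'E'
from h import *
st()
D=[0,0,-1]
J=rot(D,[.078,.997,0])
plan([([.440,.3735,.12],None),([.4881,-.1202,.12],J),([.4881,-.1202,.017],J,4)])
E
```

```text
t 3.25 p [0.4397 0.376  0.0195] q [-0.9   0.6   0.11  1.94 -0.11  0.6   0.62] F [-1.   1.1  6.1] w 0.417
tool axes cols
 [[ 0.001  0.226  0.974]
 [ 0.002  0.974 -0.226]
 [-1.     0.002  0.001]]
20 rows
[[-0.837,-0.018,0.007,0,0,0],[-0.838,-0.018,0.008,0,0,0],[-0.837,-0.018,0.007,0,0,0],[-0.001,-0.904,0.305,-0.0018,0,0],[-0.002,-0.907,0.294,-0.0019,0,0],[-0.001,-0.911,0.284,-0.0018,0,-0.0001],[-0.001,-0.914,0.274,-0.0018,0,0],[-0.001,-0.917,0.263,-0.0019,0,0]]
[[-0.001,-0.92,0.252,-0.0018,0.0001,0],[-0.001,-0.922,0.241,-0.0019,0,0],[-0.001,-0.926,0.231,-0.0018,0,-0.0001],[0,-0.928,0.22,-0.0018,0,0],[-0.001,-0.931,0.21,-0.0019,0,0],[0,-0.933,0.198,-0.0018,0,0],[-0.001,-0.935,0.188,-0.0018,0,-0.0001],[0,-0.937,0.178,-0.0019,0,0]]
[[0.644,0,0,0,0,0],[0.644,0,0,0,0,0],[0.644,0,0,0,0,0],[0.643,0,-0.001,0,0,0]]
end [ 0.4881 -0.1202  0.017 ]
```

Emit:
step_arm([
  [-0.84,0,0,0,0,0],
  [-0.84,0,0,0,0,0],
  [-0.84,0,0,0,0,0],
  [0,-0.92,0.31,-0.0018,0,0],
  [0,-0.91,0.3,-0.0019,0,0],
  [0,-0.92,0.29,-0.0018,0,0],
  [0,-0.92,0.28,-0.0018,0,0],
  [0,-0.92,0.27,-0.0019,0,0],
])

```text
t: 4.25
eef_pos: [0.4585, 0.1821, 0.1194]
tool_rot: [0.705, 0.06, 0.705, -0.06]
contact_force: [0.5, -0.5, -1.2]
gripper_width: 0.416
```

Emit:
step_arm([
  [0,-0.92,0.25,-0.0018,0,0],
  [0,-0.92,0.24,-0.0019,0,0],
  [0,-0.93,0.23,-0.0018,0,0],
  [0,-0.93,0.22,-0.0018,0,0],
  [0,-0.93,0.21,-0.0019,0,0],
  [0,-0.93,0.2,-0.0018,0,0],
  [0,-0.94,0.19,-0.0018,0,0],
  [0,-0.94,0.18,-0.0019,0,0],
])

```text
t: 5.25
eef_pos: [0.4881, -0.1219, 0.1194]
tool_rot: [0.707, 0.028, 0.707, -0.027]
contact_force: [0.4, 1.0, -0.4]
gripper_width: 0.419
```

```bash
python3 - <<'E'
from h import *
st(); cam('wrist','w2')
J=rot([0,0,-1],[.078,.997,0])
plan([([.4881,-.1202,.019],J,4)])
E
```

```text
t 5.25 p [ 0.4881 -0.1219  0.1194] q [-0.08  0.35  0.24  2.08 -0.12  0.73  1.73] F [ 0.4  1.  -0.4] w 0.419
tool axes cols
 [[ 0.     0.078  0.997]
 [ 0.     0.997 -0.078]
 [-1.     0.     0.   ]]
4 rows
[[0.63,0.05,-0.006,-0.0002,0.0001,0.0001],[0.629,0.049,-0.005,-0.0002,0,0.0002],[0.63,0.048,-0.005,-0.0002,0.0001,0.0001],[0.63,0.048,-0.005,-0.0002,0.0001,0.0001]]
end [ 0.4881 -0.1202  0.019 ]
```

View pics/w2.png

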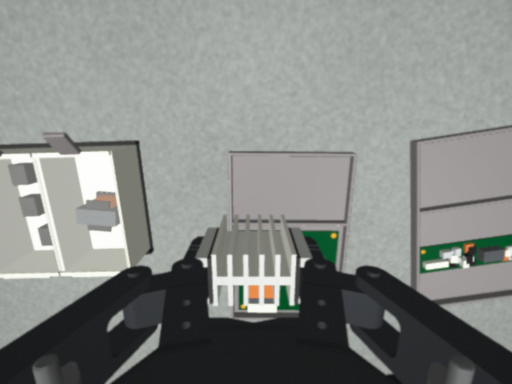

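```bash
python3 - <<'E'
from h import *
rgb,d,K,k1,T=load('w2')
for uv in ((230,153),(354,153),(347,222),(231,222)): print(atz(*uv,.012,K,k1,T).round(4))
c=rgb[140:300,0:512,::-1]; cv2.imwrite('pics/w2z.png',cv2.resize(c,None,fx=1.56,fy=1.56,interpolation=cv2.INTER_CUBIC))
P=cloud(d,K,k1,T);x,y,z=P[...,0],P[...,1],P[...,2]
f=(d>0)&(z>.007)&(z<.016)&(x>.43)&(x<.52)&(y>-.17)&(y<-.01); print(cv2.minAreaRect(P[f][:,:2].astype(np.float32)*1000))
Q=P[(d>0)&(z>.03)&(z<.055)&(x>.4)&(x<.56)&(y<-.2)&(y>-.4)]; print(len(Q))
E
```

```text
[ 0.4508 -0.1399  0.012 ]
[ 0.4595 -0.0289  0.012 ]
[ 0.5254 -0.0344  0.012 ]
[ 0.5167 -0.1456  0.012 ]
((489.2620849609375, -86.76178741455078), (116.23542785644531, 69.8945083618164), 85.16001892089844)
16568
```

Emit:
step_arm([
  [0.634,0,0,0,0,0],
  [0.634,0,0,0,0,0],
  [0.634,0,0,0,0,0],
  [0.634,0,0,0,0,0],
  [0,0,0,0,0,0],
  [0,0,0,0,0,0],
])

```text
t: 6.05
eef_pos: [0.4882, -0.1205, 0.0181]
tool_rot: [0.707, 0.028, 0.707, -0.028]
contact_force: [0.3, -0.5, -1.7]
gripper_width: 0.417
```

```bash
python3 - <<'E'
from h import *
st()
E
```

```text
t 6.05 p [ 0.4882 -0.1205  0.0181] q [-0.03  0.53  0.19  2.12 -0.19  0.51  1.79] F [ 0.3 -0.5 -1.7] w 0.417
tool axes cols
 [[-0.     0.078  0.997]
 [ 0.     0.997 -0.078]
 [-1.     0.    -0.   ]]
```

Emit:
step_arm([
  [0.03,0,0,0,0,0],
  [0,0,0,0,0,0],
])

```text
t: 6.3
eef_pos: [0.4884, -0.1205, 0.017]
tool_rot: [0.707, 0.028, 0.706, -0.028]
contact_force: [-0.4, -0.1, 0.1]
gripper_width: 0.418
```

Emit:
step_arm([
  [0,0,0,0,0,0],
  [0,0,0,0,0,0],
  [0,0,0,0,0,0],
  [-0.3,0,0,0,0,0],
  [-1,0,0,0,0,0],
  [-1,0,0,0,0,0],
  [-0.8,0,0,0,0,0],
], fingers=-0.3)

```text
t: 7.18
eef_pos: [0.4886, -0.1207, 0.143]
tool_rot: [0.707, 0.028, 0.706, -0.028]
contact_force: [0.2, -0.3, 0.3]
gripper_width: 0.654
```

```bash
python3 - <<'E'
from h import *
st(); cam('wrist','w3')
D=[0,0,-1]
J=rot(D,[.0,1,0])
plan([([.532,.2745,.13],J),([.532,.2745,.018],J,4)])
E
```

```text
t 7.17 p [ 0.4886 -0.1207  0.143 ] q [-0.1   0.31  0.26  2.06 -0.11  0.78  1.72] F [ 0.2 -0.3  0.3] w 0.654
tool axes cols
 [[ 0.002  0.078  0.997]
 [-0.     0.997 -0.078]
 [-1.     0.     0.002]]
14 rows
[[0.042,0.995,0.025,-0.0013,0.0001,0],[0.041,0.994,0.032,-0.0012,0.0001,0],[0.042,0.994,0.04,-0.0013,0.0001,0],[0.041,0.994,0.049,-0.0012,0.0002,0],[0.042,0.993,0.056,-0.0013,0.0001,0],[0.041,0.993,0.064,-0.0012,0.0001,0],[0.041,0.992,0.071,-0.0013,0.0001,0],[0.042,0.992,0.08,-0.0013,0.0001,0]]
[[0.041,0.991,0.088,-0.0012,0.0001,0],[0.041,0.99,0.095,-0.0013,0.0001,0],[0.7,0,0,0,0,0],[0.7,0,0,0,0,0],[0.7,0,0,0,0,0],[0.7,0,-0.001,0,0,0]]
end [0.532  0.2745 0.018 ]
```

View pics/w3.png

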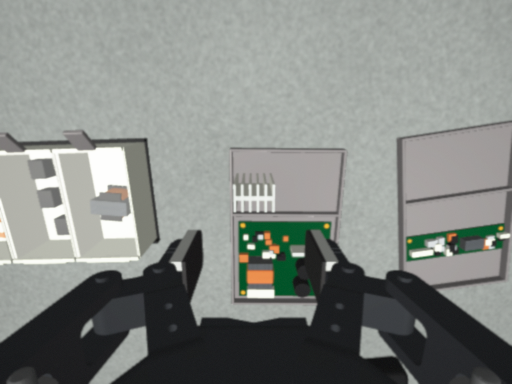

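```bash
python3 - <<'E'
from h import *
rgb,d,K,k1,T=load('w3'); P=cloud(d,K,k1,T);x,y,z=P[...,0],P[...,1],P[...,2]
f=(d>0)&(z>.045)&(z<.062)&(x>.43)&(x<.54)&(y>-.17)&(y<-.06)
f[300:]=0
print(cv2.minAreaRect(P[f][:,:2].astype(np.float32)*1000),np.percentile(z[f],90))
# box: transformer & lips
f=(d>0)&(z>.0485)&(z<.075)&(x>.39)&(x<.45)&(y>-.42)&(y<-.2); nl,lab,s,_=cv2.connectedComponentsWithStats(f.astype(np.uint8))
for i in range(1,nl):
    if s[i,4]>20: Q=P[lab==i]; print('lip',s[i],Q.min(0).round(4),Q.max(0).round(4))
E
```

```text
((489.64105224609375, -120.46438598632812), (35.91588592529297, 25.38652801513672), 85.615966796875) 0.054124244746237796
lip [   0  130  127   42 3083] [ 0.4175 -0.3355  0.0485] [ 0.45   -0.2265  0.0688]
```

Emit:
step_arm([
  [0.04,0.995,0.03,-0.0013,0,0],
  [0.04,0.995,0.03,-0.0012,0,0],
  [0.04,0.995,0.04,-0.0013,0,0],
  [0.04,0.995,0.05,-0.0012,0,0],
  [0.04,0.993,0.06,-0.0013,0,0],
  [0.04,0.993,0.06,-0.0012,0,0],
  [0.04,0.993,0.07,-0.0013,0,0],
  [0.04,0.993,0.08,-0.0013,0,0],
])

```text
t: 8.22
eef_pos: [0.5212, 0.1975, 0.1284]
tool_rot: [0.707, 0.005, 0.707, -0.005]
contact_force: [0.8, 0.1, -0.4]
gripper_width: 0.649
```

Emit:
step_arm([
  [0.04,0.991,0.09,-0.0012,0,0],
  [0.04,0.99,0.095,-0.0013,0,0],
  [0,0,0,0,0,0],
])

```text
t: 8.6
eef_pos: [0.5287, 0.2797, 0.125]
tool_rot: [0.707, -0.002, 0.707, 0.003]
contact_force: [-0.4, -1.2, 0.1]
gripper_width: 0.651
```

```bash
python3 - <<'E'
from h import *
st(); rgb,d,K,k1,T=cam('wrist','w4'); P=cloud(d,K,k1,T);x,y,z=P[...,0],P[...,1],P[...,2]
f=(d>0)&(z>.018)&(z<.08)&(x>.38)&(x<.6)&(y>.22)&(y<.45); nl,lab,s,_=cv2.connectedComponentsWithStats(f.astype(np.uint8))
for i in range(1,nl):
    if s[i,4]>50:
        Q=P[lab==i]; t=Q[Q[:,2]>np.percentile(Q[:,2],95)-.006]; print(s[i],((t.min(0)+t.max(0))/2).round(4),(t.max(0)-t.min(0)).round(4))
J=rot([0,0,-1],[.0,1,0])
plan([([.532,.2745,.018],J,4)])
E
```

```text
t 8.6 p [0.5287 0.2797 0.125 ] q [-0.68  0.47  0.12  1.85 -0.08  0.83  1.06] F [-0.4 -1.2  0.1] w 0.651
tool axes cols
 [[ 0.    -0.007  1.   ]
 [ 0.002  1.     0.007]
 [-1.     0.002  0.   ]]
[224  86  30  32 732] [0.451  0.2686 0.0553] [0.0216 0.0211 0.0072]
[ 226  177   42   47 1561] [0.5321 0.2742 0.0448] [0.0347 0.0345 0.0069]
[341 200  31  24 636] [0.5452 0.374  0.0309] [0.0189 0.023  0.0073]
4 rows
[[0.668,-0.015,0.019,0.0001,0,0],[0.668,-0.016,0.019,0.0002,0,0],[0.668,-0.015,0.019,0.0001,0,0],[0.668,-0.015,0.019,0.0002,0,0]]
end [0.532  0.2745 0.018 ]
```

View pics/w4.png

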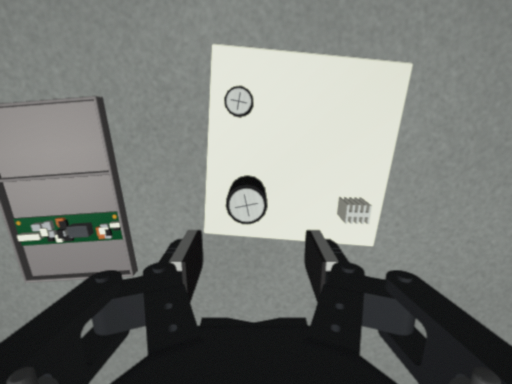

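Emit:
step_arm([
  [0.668,-0.015,0.02,0,0,0],
  [0.668,-0.015,0.02,0,0,0],
  [0.668,-0.015,0.02,0,0,0],
  [0.668,-0.015,0.02,0,0,0],
  [0,0,0,0,0,0],
])

```text
t: 9.28
eef_pos: [0.5314, 0.2704, 0.0164]
tool_rot: [0.706, -0.001, 0.708, -0.001]
contact_force: [-0.2, 0.3, 0.7]
gripper_width: 0.653
```

Emit:
step_arm([
  [0,0,0,0,0,0],
  [0,0,0,0,0,0],
  [0,0,0,0,0,0],
  [0,0,0,0,0,0],
], fingers=1)

```text
t: 9.78
eef_pos: [0.5335, 0.2732, 0.0192]
tool_rot: [0.708, 0.0, 0.706, 0.001]
contact_force: [-0.6, -0.6, 7.2]
gripper_width: 0.409
```

```bash
python3 - <<'E'
from h import *
st()
J=rot([0,0,-1],[.078,.997,0])
p=bot.get_obs()['eef_pos']
plan([([p[0],p[1],.13],None),([.4925,-.0535,.13],J),([.4925,-.0535,.0175],J,4)])
E
```

```text
t 9.78 p [0.5335 0.2732 0.0192] q [-0.65  0.63  0.1   1.89 -0.1   0.63  1.08] F [-0.6 -0.6  7.2] w 0.409
tool axes cols
 [[ 0.002 -0.001  1.   ]
 [ 0.001  1.     0.001]
 [-1.     0.001  0.002]]
16 rows
[[-0.923,0.001,0.002,0,0,0],[-0.924,0.001,0.001,0,0,0],[-0.923,0,0.002,0,0,0],[-0.001,-0.907,-0.115,0.0014,0,0],[-0.001,-0.909,-0.106,0.0014,0.0001,0],[-0.001,-0.909,-0.099,0.0014,0,0],[-0.001,-0.91,-0.09,0.0014,0,-0.0001],[0,-0.911,-0.083,0.0014,0.0001,0]]
[[-0.001,-0.911,-0.074,0.0014,0,0],[0,-0.913,-0.067,0.0014,0,0],[0,-0.912,-0.058,0.0014,0.0001,0],[-0.001,-0.913,-0.051,0.0013,0,0],[0.703,0,0,0,0,0],[0.703,-0.001,0,0,0,0],[0.704,0,0,0,0,0],[0.703,0,0,0,0,0]]
end [ 0.4925 -0.0535  0.0175]
```

Emit:
step_arm([
  [-0.92,0,0,0,0,0],
  [-0.92,0,0,0,0,0],
  [-0.92,0,0,0,0,0],
  [0,-0.91,-0.115,0.0014,0,0],
  [0,-0.91,-0.105,0.0014,0,0],
  [0,-0.91,-0.1,0.0014,0,0],
  [0,-0.91,-0.09,0.0014,0,0],
  [0,-0.91,-0.08,0.0014,0,0],
])

```text
t: 10.78
eef_pos: [0.5097, 0.0904, 0.1286]
tool_rot: [0.707, 0.015, 0.707, -0.015]
contact_force: [0.1, 0.2, -0.5]
gripper_width: 0.41
```

Emit:
step_arm([
  [0,-0.91,-0.075,0.0014,0,0],
  [0,-0.91,-0.065,0.0014,0,0],
  [0,-0.91,-0.06,0.0014,0,0],
  [0,-0.91,-0.05,0.0013,0,0],
  [0,0,0,0,0,0],
])

```text
t: 11.4
eef_pos: [0.4912, -0.0565, 0.1286]
tool_rot: [0.707, 0.029, 0.706, -0.03]
contact_force: [-0.2, 0.5, -0.6]
gripper_width: 0.406
```

```bash
python3 - <<'E'
from h import *
st(); cam('wrist','w5')
J=rot([0,0,-1],[.078,.997,0])
plan([([.4925,-.0535,.0175],J,4)])
E
```

```text
t 11.4 p [ 0.4912 -0.0565  0.1286] q [-0.2   0.32  0.23  2.09 -0.11  0.74  1.58] F [-0.2  0.5 -0.6] w 0.406
tool axes cols
 [[ 0.     0.083  0.997]
 [-0.001  0.997 -0.083]
 [-1.    -0.001  0.   ]]
4 rows
[[0.694,0.007,0.005,-0.0001,0,0],[0.694,0.006,0.004,-0.0001,0,0],[0.694,0.007,0.005,-0.0001,0.0001,0],[0.694,0.007,0.005,0,0,0]]
end [ 0.4925 -0.0535  0.0175]
```

View pics/w5.png

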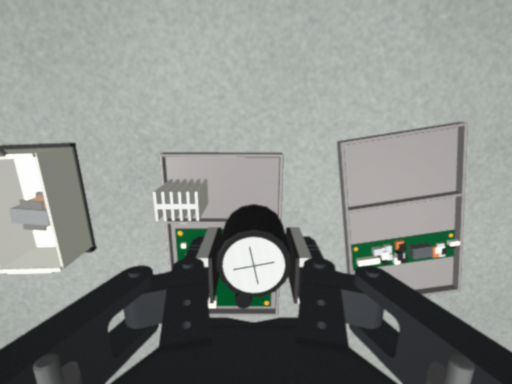

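Emit:
step_arm([
  [0.694,0.007,0,0,0,0],
  [0.694,0.007,0,0,0,0],
  [0.694,0.007,0,0,0,0],
  [0.694,0.007,0,0,0,0],
  [0.03,0,0,0,0,0],
  [0,0,0,0,0,0],
])

```text
t: 12.2
eef_pos: [0.4921, -0.0514, 0.0162]
tool_rot: [0.707, 0.027, 0.707, -0.027]
contact_force: [-0.3, 0.5, -0.1]
gripper_width: 0.408
```

Emit:
step_arm([
  [0,0,0,0,0,0],
  [0,0,0,0,0,0],
  [-0.3,0,0,0,0,0],
  [-1,0,0,0,0,0],
  [-1,0,0,0,0,0],
  [-0.8,0,0,0,0,0],
], fingers=-0.12)

```text
t: 12.95
eef_pos: [0.4922, -0.0524, 0.1425]
tool_rot: [0.707, 0.028, 0.706, -0.027]
contact_force: [-0.1, 0.8, 0.2]
gripper_width: 0.562
```

```bash
python3 - <<'E'
from h import *
st(); cam('wrist','w6')
J=rot([0,0,-1],[.0,1,0])
plan([([.4505,.2687,.13],J),([.4505,.2687,.026],J,4)])
E
```

```text
t 12.95 p [ 0.4922 -0.0524  0.1425] q [-0.22  0.3   0.24  2.08 -0.1   0.77  1.57] F [-0.1  0.8  0.2] w 0.562
tool axes cols
 [[ 0.002  0.078  0.997]
 [ 0.     0.997 -0.078]
 [-1.     0.     0.002]]
13 rows
[[0.044,0.88,-0.192,-0.0014,0.0001,0],[0.044,0.882,-0.184,-0.0014,0.0002,0],[0.044,0.884,-0.176,-0.0014,0.0001,0],[0.044,0.885,-0.169,-0.0013,0.0001,-0.0001],[0.044,0.887,-0.161,-0.0014,0.0002,0],[0.044,0.887,-0.153,-0.0014,0.0001,0],[0.044,0.89,-0.146,-0.0014,0.0001,0],[0.045,0.89,-0.137,-0.0014,0.0001,0]]
[[0.044,0.892,-0.13,-0.0014,0.0002,0],[0.65,0,0,0,0,0],[0.65,-0.001,0,0,0,0],[0.65,0,0,0,0,0],[0.65,0,0,0,0,0]]
end [0.4505 0.2687 0.026 ]
```

View pics/w6.png

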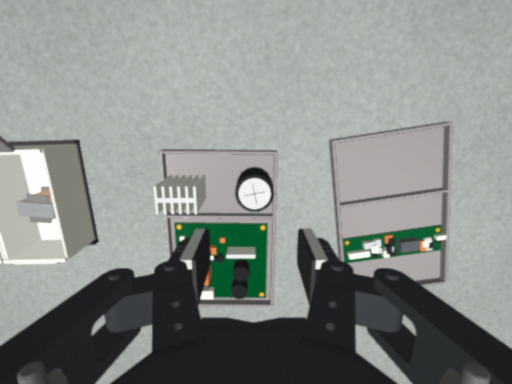

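Emit:
step_arm([
  [0.044,0.88,-0.19,-0.0014,0,0],
  [0.044,0.882,-0.185,-0.0014,0,0],
  [0.044,0.884,-0.175,-0.0014,0,0],
  [0.044,0.885,-0.17,-0.0013,0,0],
  [0.044,0.887,-0.16,-0.0014,0,0],
  [0.044,0.887,-0.155,-0.0014,0,0],
  [0.044,0.89,-0.145,-0.0014,0,0],
  [0.044,0.89,-0.14,-0.0014,0,0],
])

```text
t: 14.0
eef_pos: [0.4524, 0.2344, 0.1266]
tool_rot: [0.707, 0.003, 0.707, -0.003]
contact_force: [0.3, -0.1, -0.2]
gripper_width: 0.557
```

Emit:
step_arm([
  [0.044,0.89,-0.13,-0.0014,0,0],
  [0,0,0,0,0,0],
  [0,0,0,0,0,0],
])

```text
t: 14.38
eef_pos: [0.4476, 0.2682, 0.1245]
tool_rot: [0.707, -0.0, 0.707, 0.0]
contact_force: [0.7, -0.2, -0.2]
gripper_width: 0.558
```

```bash
python3 - <<'E'
from h import *
st(); rgb,d,K,k1,T=cam('wrist','w7'); P=cloud(d,K,k1,T);x,y,z=P[...,0],P[...,1],P[...,2]
f=(d>0)&(z>.018)&(z<.08)&(x>.38)&(x<.6)&(y>.22)&(y<.45); nl,lab,s,_=cv2.connectedComponentsWithStats(f.astype(np.uint8))
for i in range(1,nl):
    if s[i,4]>50:
        Q=P[lab==i]; t=Q[Q[:,2]>np.percentile(Q[:,2],95)-.006]; print(s[i],((t.min(0)+t.max(0))/2).round(4),(t.max(0)-t.min(0)).round(4))
J=rot([0,0,-1],[.0,1,0])
plan([([.4505,.2687,.026],J,4)])
E
```

```text
t 14.38 p [0.4476 0.2682 0.1245] q [-0.74  0.36  0.1   2.02 -0.05  0.76  0.96] F [ 0.7 -0.2 -0.2] w 0.558
tool axes cols
 [[ 0.    -0.001  1.   ]
 [-0.     1.     0.001]
 [-1.    -0.     0.   ]]
[241 184  27  36 783] [0.4502 0.2687 0.0546] [0.0213 0.021  0.0069]
4 rows
[[0.615,0.006,0.017,0,0,0],[0.615,0.006,0.017,0,0,0],[0.615,0.007,0.017,-0.0001,0,0.0001],[0.615,0.006,0.017,0,0,0]]
end [0.4505 0.2687 0.026 ]
```

Emit:
step_arm([
  [0.615,0.006,0.017,0,0,0],
  [0.615,0.006,0.017,0,0,0],
  [0.615,0.006,0.017,0,0,0],
  [0.615,0.006,0.017,0,0,0],
  [0,0,0,0,0,0],
])

```text
t: 15.05
eef_pos: [0.4495, 0.2678, 0.0246]
tool_rot: [0.706, -0.001, 0.708, -0.001]
contact_force: [0.2, -0.4, 0.1]
gripper_width: 0.563
```

Emit:
step_arm([
  [0,0,0,0,0,0],
  [0,0,0,0,0,0],
  [0,0,0,0,0,0],
  [0,0,0,0,0,0],
], fingers=1)

```text
t: 15.55
eef_pos: [0.451, 0.2701, 0.0267]
tool_rot: [0.708, 0.0, 0.707, 0.001]
contact_force: [-0.6, -1.7, 6.9]
gripper_width: 0.25
```

```bash
python3 - <<'E'
from h import *
st()
# refine strip from w6
rgb,d,K,k1,T=load('w6'); P=cloud(d,K,k1,T);x,y,z=P[...,0],P[...,1],P[...,2]
f=(d>0)&(z>.0065)&(z<.02)&(x>.42)&(x<.65)&(y>.02)&(y<.17); f[300:]=0; f[:,:325]=0
print(cv2.minAreaRect(P[f][:,:2].astype(np.float32)*1000))
for uv in ((331,139),(450,124),(447,187),(339,204)): print(atz(*uv,.012,K,k1,T).round(4))
a=np.radians(4.6); o=np.array([.4845,.0866]); g=o+0.036*np.array([-np.sin(a),np.cos(a)]); print('goal',g)
J=rot([0,0,-1],[-np.sin(a),np.cos(a),0])
p=bot.get_obs()['eef_pos']
plan([([p[0],p[1],.11],None),([*g,.11],J),([*g,p[2]-.003+.001],J,4)])
E
```

```text
t 15.55 p [0.451  0.2701 0.0267] q [-0.72  0.53  0.08  2.06 -0.07  0.55  0.98] F [-0.6 -1.7  6.9] w 0.25
tool axes cols
 [[ 0.001 -0.001  1.   ]
 [ 0.001  1.     0.001]
 [-1.     0.001  0.001]]
((537.3394165039062, 90.87702941894531), (178.91908264160156, 116.83646392822266), 4.051208019256592)
[0.4521 0.0261 0.012 ]
[0.4467 0.1398 0.012 ]
[0.5093 0.1437 0.012 ]
[0.5189 0.0342 0.012 ]
goal [0.48161284 0.12248404]
11 rows
[[-0.694,0.001,0.001,0,0,0],[-0.694,0,0.001,0,0,0],[-0.694,0.001,0.001,0,0,0],[0,-0.923,0.191,-0.0032,0.0001,0],[-0.001,-0.927,0.172,-0.0031,0,-0.0001],[0,-0.929,0.154,-0.0032,0.0001,0],[0,-0.933,0.136,-0.0032,0,0],[0.533,0,0,0,0,0]]
[[0.533,0,0,0,0,0],[0.533,0,-0.001,0,0,0],[0.533,0,0,0,0,0]]
end [0.4816 0.1225 0.0247]
```

Emit:
step_arm([
  [-0.7,0,0,0,0,0],
  [-0.7,0,0,0,0,0],
  [-0.7,0,0,0,0,0],
  [0,-0.92,0.19,-0.0032,0,0],
  [0,-0.93,0.17,-0.0031,0,0],
  [0,-0.93,0.155,-0.0032,0,0],
  [0,-0.93,0.135,-0.0032,0,0],
  [0,0,0,0,0,0],
])

```text
t: 16.55
eef_pos: [0.4812, 0.119, 0.11]
tool_rot: [0.707, -0.027, 0.707, 0.026]
contact_force: [-0.2, -0.1, -0.8]
gripper_width: 0.249
```

```bash
python3 - <<'E'
from h import *
st(); cam('wrist','w8')
a=np.radians(4.3); g=[.4816,.1225]
J=rot([0,0,-1],[-np.sin(a),np.cos(a),0])
plan([([*g,.0245],J,4)])
E
```

```text
t 16.55 p [0.4812 0.119  0.11  ] q [-0.47  0.35  0.12  2.09 -0.06  0.7   1.34] F [-0.2 -0.1 -0.8] w 0.249
tool axes cols
 [[ 0.    -0.075  0.997]
 [-0.001  0.997  0.075]
 [-1.    -0.001  0.   ]]
4 rows
[[0.534,0.008,0.004,0.0001,0,0],[0.534,0.008,0.005,0.0001,0,0],[0.534,0.009,0.004,0.0001,0,0],[0.534,0.008,0.004,0.0001,0,0]]
end [0.4816 0.1225 0.0245]
```

View pics/w8.png

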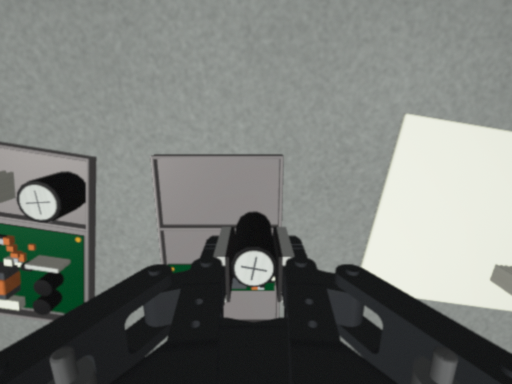

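Emit:
step_arm([
  [0.534,0.008,0,0,0,0],
  [0.534,0.008,0,0,0,0],
  [0.534,0.008,0,0,0,0],
  [0.534,0.008,0,0,0,0],
  [0.03,0,0,0,0,0],
  [0,0,0,0,0,0],
])

```text
t: 17.35
eef_pos: [0.4805, 0.1247, 0.0231]
tool_rot: [0.706, -0.029, 0.707, 0.029]
contact_force: [-0.8, 0.3, -0.6]
gripper_width: 0.249
```

Emit:
step_arm([
  [0,0,0,0,0,0],
  [0,0,0,0,0,0],
  [-0.3,0,0,0,0,0],
  [-1,0,0,0,0,0],
  [-1,0,0,0,0,0],
  [-1,0,0,0,0,0],
], fingers=0.1)

```text
t: 18.1
eef_pos: [0.4806, 0.1235, 0.1573]
tool_rot: [0.707, -0.028, 0.706, 0.029]
contact_force: [1.1, 1.0, -0.8]
gripper_width: 0.449
```

```bash
python3 - <<'E'
from h import *
st(); cam('wrist','w9')
E
```

```text
t 18.1 p [0.4806 0.1235 0.1573] q [-0.49  0.28  0.13  2.06 -0.05  0.81  1.32] F [ 1.1  1.  -0.8] w 0.449
tool axes cols
 [[ 0.001 -0.081  0.997]
 [ 0.     0.997  0.081]
 [-1.     0.     0.001]]
```

View pics/w9.png

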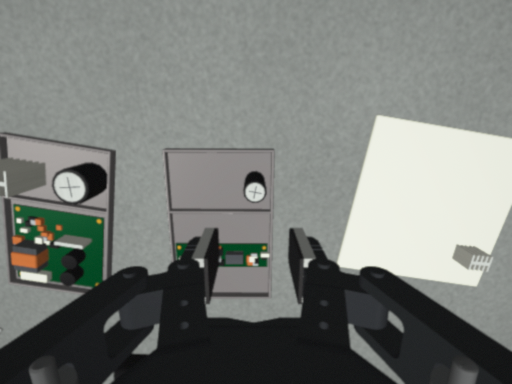

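```bash
python3 - <<'E'
from h import *
a=np.radians(-3.2)
J=rot([0,0,-1],[-np.sin(a),np.cos(a),0])
plan([([.43,-.262,.2],J)])
E
```

```text
10 rows
[[-0.099,-0.952,-0.21,0.0022,0.0001,-0.0001],[-0.098,-0.954,-0.197,0.0021,0.0001,0],[-0.099,-0.957,-0.184,0.0022,0.0002,-0.0001],[-0.097,-0.96,-0.171,0.0021,0.0001,0],[-0.097,-0.961,-0.158,0.0022,0.0001,-0.0001],[-0.097,-0.964,-0.145,0.0022,0.0001,0],[-0.097,-0.966,-0.132,0.0021,0.0002,-0.0001],[-0.095,-0.968,-0.12,0.0022,0.0001,0]]
[[-0.096,-0.969,-0.106,0.0022,0.0001,-0.0001],[-0.095,-0.97,-0.092,0.0021,0.0001,0]]
end [ 0.43  -0.262  0.2  ]
```

Emit:
step_arm([
  [-0.1,-0.95,-0.21,0.0022,0,0],
  [-0.1,-0.95,-0.2,0.0021,0,0],
  [-0.1,-0.96,-0.18,0.0022,0,0],
  [-0.1,-0.96,-0.17,0.0021,0,0],
  [-0.1,-0.96,-0.16,0.0022,0,0],
  [-0.1,-0.96,-0.145,0.0022,0,0],
  [-0.1,-0.97,-0.13,0.0021,0,0],
  [-0.1,-0.97,-0.12,0.0022,0,0],
], fingers=1)

```text
t: 19.15
eef_pos: [0.438, -0.1866, 0.1879]
tool_rot: [0.707, 0.01, 0.707, -0.01]
contact_force: [0.8, -1.0, -0.3]
gripper_width: -0.003
```

Emit:
step_arm([
  [-0.1,-0.97,-0.11,0.0022,0,0],
  [-0.1,-0.97,-0.09,0.0021,0,0],
  [0,0,0,0,0,0],
  [0,0,0,0,0,0],
])

```text
t: 19.65
eef_pos: [0.4276, -0.262, 0.1953]
tool_rot: [0.707, 0.02, 0.707, -0.019]
contact_force: [-0.8, -0.1, 0.5]
gripper_width: 0.0
```

```bash
python3 - <<'E'
from h import *
st(); rgb,*_=cam('wrist','w10'); c=rgb[120:330,150:400,::-1]; cv2.imwrite('pics/w10z.png',cv2.resize(c,None,fx=2.8,fy=2.8,interpolation=cv2.INTER_CUBIC))
E
```

```text
t 19.65 p [ 0.4276 -0.262   0.1953] q [ 0.09  0.24  0.39  2.02 -0.12  0.9   2.06] F [-0.8 -0.1  0.5] w 0.0
tool axes cols
 [[ 0.     0.055  0.998]
 [ 0.001  0.998 -0.055]
 [-1.     0.001  0.   ]]
```

View pics/w10.png

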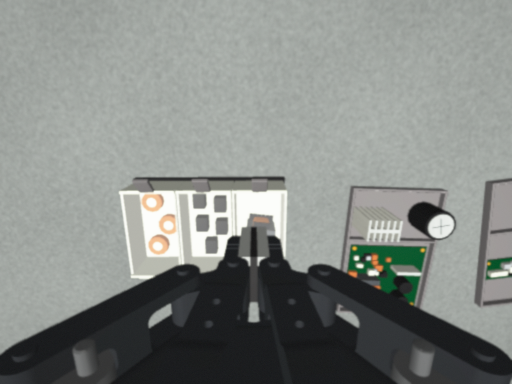

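View pics/w10z.png

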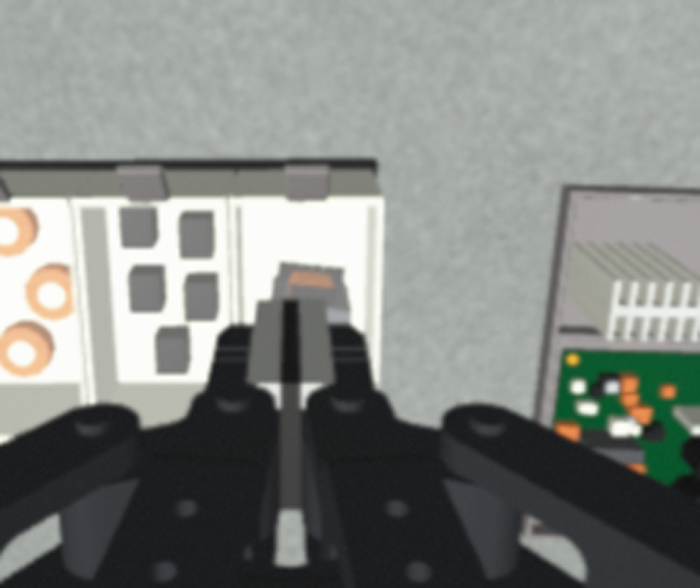

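```bash
python3 - <<'E'
from h import *
rgb,d,K,k1,T=load('w10'); P=cloud(d,K,k1,T);x,y,z=P[...,0],P[...,1],P[...,2]
f=(d>0)&(z>.055)&(z<.075)&(np.arange(512)[None]<300); f[215:]=0
nl,lab,s,_=cv2.connectedComponentsWithStats(f.astype(np.uint8))
for i in range(1,nl):
    if s[i,4]>20: Q=P[lab==i]; print('lip',s[i],Q.min(0).round(4),Q.max(0).round(4),((Q.min(0)+Q.max(0))/2).round(4))
print('z rows col 275:',[(v,P[v,275].round(3).tolist()) for v in range(170,232,4)])
# side camera lips + lids
rgb,d,K,k1,T=load('side0'); P=cloud(d,K,k1,T);x,y,z=P[...,0],P[...,1],P[...,2]
f=(d>0)&(z>.056)&(z<.075)&(x>.38)&(x<.6)&(y<-.2)&(y>-.45)
nl,lab,s,_=cv2.connectedComponentsWithStats(f.astype(np.uint8))
for i in range(1,nl):
    if s[i,4]>8: Q=P[lab==i]; print('side lip',s[i],Q.min(0).round(4),Q.max(0).round(4))
f=(d>0)&(z>.045)&(z<.055)&(x>.4)&(x<.6)&(y<-.2)&(y>-.45); print('side lids',cv2.minAreaRect(P[f][:,:2].astype(np.float32)*1000))
rgb,d,K,k1,T=load('scene0'); P=cloud(d,K,k1,T);x,y,z=P[...,0],P[...,1],P[...,2]
f=(d>0)&(z>.056)&(z<.075)&(x>.38)&(x<.6)&(y<-.2)&(y>-.45)
nl,lab,s,_=cv2.connectedComponentsWithStats(f.astype(np.uint8))
for i in range(1,nl):
    if s[i,4]>8: Q=P[lab==i]; print('scene lip',s[i],Q.min(0).round(4),Q.max(0).round(4))
E
```

```text
lip [132 179  22  13 207] [ 0.414  -0.3834  0.055 ] [ 0.4301 -0.3674  0.0692] [ 0.422  -0.3754  0.0621]
lip [192 179  18  13 190] [ 0.4171 -0.3234  0.0551] [ 0.4332 -0.3074  0.0688] [ 0.4252 -0.3154  0.0619]
lip [252 179  16  13 182] [ 0.4203 -0.2636  0.0552] [ 0.4359 -0.2479  0.0684] [ 0.4281 -0.2557  0.0618]
z rows col 275: [(170, [0.425, -0.235, 0.002]), (174, [0.43, -0.235, 0.001]), (178, [0.434, -0.236, 0.008]), (182, [0.437, -0.237, 0.016]), (186, [0.437, -0.238, 0.036]), (190, [0.437, -0.239, 0.052]), (194, [0.441, -0.239, 0.052]), (198, [0.446, -0.24, 0.053]), (202, [0.45, -0.24, 0.052]), (206, [0.454, -0.24, 0.054]), (210, [0.46, -0.24, 0.051]), (214, [0.464, -0.24, 0.052]), (218, [0.468, -0.24, 0.053]), (222, [0.473, -0.241, 0.051]), (226, [0.478, -0.241, 0.053]), (230, [0.482, -0.241, 0.053])]
side lip [322 283  10   7  41] [ 0.4211 -0.2652  0.0562] [ 0.4357 -0.2506  0.0708]
side lip [344 306  11   8  42] [ 0.4171 -0.3237  0.0576] [ 0.4308 -0.3086  0.0688]
side lip [369 331  12  10  56] [ 0.4146 -0.385   0.0564] [ 0.4295 -0.3688  0.068 ]
side lids ((486.27667236328125, -320.22357177734375), (179.50601196289062, 110.32109832763672), 87.21968078613281)
scene lip [187 133   6   6  22] [ 0.4133 -0.3856  0.0575] [ 0.4279 -0.365   0.0673]
scene lip [199 140   6   6  23] [ 0.4186 -0.3233  0.0572] [ 0.4308 -0.3055  0.0677]
scene lip [212 148   6   7  27] [ 0.4223 -0.2627  0.0566] [ 0.4349 -0.2451  0.0676]
```

```bash
python3 - <<'E'
from h import *
J=rot([0,0,-1],[.052,.9986,0])
plan([([.4222,-.256,.051],J,6)])
E
```

```text
6 rows
[[0.601,0.021,-0.025,0,0,0],[0.6,0.022,-0.024,-0.0001,0,0],[0.601,0.021,-0.025,0,0,-0.0001],[0.601,0.021,-0.024,-0.0001,0,0],[0.6,0.022,-0.025,0,0,0],[0.601,0.022,-0.024,-0.0001,0,0]]
end [ 0.4222 -0.256   0.051 ]
```

Emit:
step_arm([
  [0,0.06,-0.06,0,0,0],
  [0.6,0.022,-0.025,0,0,0],
  [0.6,0.022,-0.025,0,0,0],
  [0.6,0.022,-0.02,0,0,0],
  [0,0,0,0,0,0],
  [0,0,0,0,0,0],
], fingers=0.06, force=20)

```text
t: 20.45
eef_pos: [0.4233, -0.2571, 0.1238]
tool_rot: [0.707, 0.019, 0.707, -0.019]
contact_force: [0.2, -0.3, -0.7]
gripper_width: 0.472
```

```bash
python3 - <<'E'
from h import *
st(); rgb,d,K,k1,T=cam('wrist','w11'); P=cloud(d,K,k1,T);x,y,z=P[...,0],P[...,1],P[...,2]
f=(d>0)&(z>.055)&(z<.075)&(x<.45)&(x>.4)
nl,lab,s,_=cv2.connectedComponentsWithStats(f.astype(np.uint8))
for i in range(1,nl):
    if s[i,4]>20: Q=P[lab==i]; print('lip',s[i],Q.min(0).round(4),Q.max(0).round(4),((Q.min(0)+Q.max(0))/2).round(4))
J=rot([0,0,-1],[.052,.9986,0])
plan([([.4222,-.256,.051],J,4)])
E
```

```text
t 20.45 p [ 0.4233 -0.2571  0.1238] q [ 0.12  0.34  0.36  2.1  -0.18  0.73  2.11] F [ 0.2 -0.3 -0.7] w 0.472
tool axes cols
 [[ 0.001  0.054  0.999]
 [-0.     0.999 -0.054]
 [-1.    -0.     0.001]]
lip [ 87 205  30  15 330] [ 0.4138 -0.384   0.0551] [ 0.4299 -0.3672  0.0686] [ 0.4219 -0.3756  0.0618]
lip [166 205  26  15 302] [ 0.417  -0.3238  0.0551] [ 0.4329 -0.3074  0.0688] [ 0.4249 -0.3156  0.062 ]
lip [245 205  21  15 285] [ 0.4201 -0.2638  0.0551] [ 0.4362 -0.2481  0.0683] [ 0.4282 -0.256   0.0617]
4 rows
[[0.456,0.008,-0.009,-0.0001,0.0001,0],[0.457,0.008,-0.009,-0.0001,0,0],[0.456,0.007,-0.009,-0.0001,0.0001,0],[0.456,0.008,-0.008,-0.0001,0,0.0001]]
end [ 0.4222 -0.256   0.051 ]
```

View pics/w11.png

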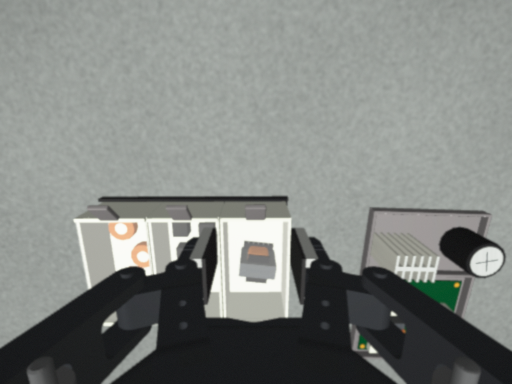

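Emit:
step_arm([
  [0.456,0.008,-0.01,0,0,0],
  [0.456,0.008,-0.01,0,0,0],
  [0.456,0.008,-0.01,0,0,0],
  [0.456,0.008,0,0,0,0],
  [0,0,0,0,0,0],
])

```text
t: 21.12
eef_pos: [0.4215, -0.2557, 0.05]
tool_rot: [0.707, 0.019, 0.707, -0.019]
contact_force: [-0.2, 0.4, 0.2]
gripper_width: 0.471
```

Emit:
step_arm([
  [0,0,0,0,0,0],
  [0,0,0,0,0,0],
  [0,0,0,0,0,0],
  [0,0,0,0,0,0],
], fingers=1)

```text
t: 21.62
eef_pos: [0.4224, -0.2559, 0.0508]
tool_rot: [0.707, 0.019, 0.706, -0.019]
contact_force: [-0.2, 3.3, 6.3]
gripper_width: 0.175
```

```bash
cat > lid.py <<'E'
from h import *
st()
o=bot.get_obs(); T0=np.eye(4); T0[:3,:3]=Rq(o['tool_rot']).as_matrix(); T0[:3,3]=o['eef_pos']
import sys
lx=np.array([np.cos(.052),-np.sin(.052),0]); ly=np.array([np.sin(.052),np.cos(.052),0])
H=np.array([.4203,-.256,.049])+.119*lx; print('hinge',H)
# positive rotation about +ly takes -x up? R(ly,th): x->... front rising
th=np.radians(float(sys.argv[1])); 
Rm=R.from_rotvec(ly*th).as_matrix(); print('front moves',Rm@(-lx))
T1=np.eye(4); T1[:3,:3]=Rm@T0[:3,:3]; T1[:3,3]=H+Rm@(T0[:3,3]-H)
B=np.linalg.inv(T0)@T1; print('shift',(B[:3,3]/.04).round(4),'turn',(R.from_matrix(B[:3,:3]).as_rotvec()/2/np.pi).round(4))
E
python3 lid.py 5
```

```text
t 21.62 p [ 0.4224 -0.2559  0.0508] q [ 0.17  0.46  0.3   2.14 -0.25  0.57  2.18] F [-0.2  3.3  6.3] w 0.175
tool axes cols
 [[ 0.001  0.055  0.999]
 [-0.     0.999 -0.055]
 [-1.    -0.     0.001]]
hinge [ 0.53913915 -0.26218521  0.049     ]
front moves [-0.99484815  0.05177878  0.08715574]
shift [-0.2546  0.      0.0155] turn [-0.      0.0139 -0.    ]
```

Emit:
step_arm([
  [-0.255,0,0.0155,0,0.0139,0],
  [-0.255,0,0.0155,0,0.0139,0],
  [0,0,0,0,0,0],
])

```text
t: 22.0
eef_pos: [0.4242, -0.256, 0.0703]
tool_rot: [0.642, 0.02, 0.766, -0.017]
contact_force: [-0.3, 1.1, 0.4]
gripper_width: 0.175
```

```bash
python3 - <<'E'
from h import *
st(); cam('side','s1'); rgb=load('s1')[0]
cv2.imwrite('pics/s1z.png',cv2.resize(rgb[200:384,250:470,::-1],None,fx=3,fy=3,interpolation=cv2.INTER_CUBIC))
E
```

```text
t 22.0 p [ 0.4242 -0.256   0.0703] q [ 0.08  0.51  0.38  2.02 -0.16  0.81  2.07] F [-0.3  1.1  0.4] w 0.175
tool axes cols
 [[-0.174  0.054  0.983]
 [ 0.009  0.999 -0.053]
 [-0.985 -0.    -0.174]]
```

View pics/s1z.png

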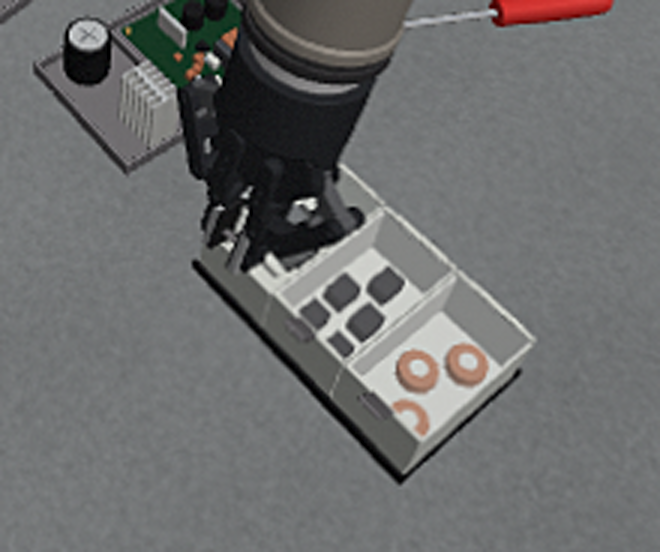

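Emit:
step_arm([
  [-0.255,0,0.0155,0,0.0139,0],
  [-0.255,0,0.0155,0,0.0139,0],
  [-0.255,0,0.0155,0,0.0139,0],
  [-0.255,0,0.0155,0,0.0139,0],
  [-0.255,0,0.0155,0,0.0139,0],
  [-0.255,0,0.0155,0,0.0139,0],
])

```text
t: 22.8
eef_pos: [0.4492, -0.2571, 0.1248]
tool_rot: [0.421, 0.026, 0.907, -0.011]
contact_force: [-2.7, 2.0, 1.9]
gripper_width: 0.175
```

```bash
python3 - <<'E'
from h import *
st()
H=np.array([.5391,-.2622,.049]); p=bot.get_obs()['eef_pos']; v=p-H; print(v, np.hypot(v[0],v[2]), np.degrees(np.arctan2(v[2],-v[0])))
E
```

```text
t 22.8 p [ 0.4492 -0.2571  0.1248] q [ 0.02  0.77  0.43  1.6  -0.05  1.49  1.98] F [-2.7  2.   1.9] w 0.175
tool axes cols
 [[-0.644  0.056  0.763]
 [ 0.038  0.998 -0.042]
 [-0.764  0.002 -0.645]]
[-0.08987474  0.00505521  0.0758395 ] 0.1175971915038962 40.15886389204375
```

```bash
cat > arc.py <<'E'
from h import *
import sys
lx=np.array([np.cos(.052),-np.sin(.052),0]); H=np.array([.5391,-.2622,.049])
def C(t):
    t=np.radians(t); a,b=-.113,.011
    return H+lx*(a*np.cos(t)+b*np.sin(t))+np.array([0,0,-a*np.sin(t)+b*np.cos(t)])
p=np.array(bot.get_obs()['eef_pos']); t0=float(sys.argv[1])
plan([(p+C(t)-C(t0),None) for t in map(float,sys.argv[2:])])
E
python3 arc.py 40 48 56 64 72 80 88 95 102
```

```text
8 rows
[[-0.391,0.002,0.064,0,0,0],[-0.378,0.002,0.119,0,0,0],[-0.357,0.002,0.169,0,0,0],[-0.331,0.001,0.218,0,0,0],[-0.297,0.002,0.262,0,0,0],[-0.258,0.002,0.3,0,0,0],[-0.19,0.001,0.291,0,0,0],[-0.152,0.002,0.311,0,0,0]]
end [ 0.5628 -0.263   0.152 ]
```

Emit:
step_arm([
  [-0.39,0,0.065,0,0,0],
  [-0.38,0,0.12,0,0,0],
  [-0.36,0,0.17,0,0,0],
  [-0.33,0,0.22,0,0,0],
  [0,0,0,0,0,0],
])

```text
t: 23.42
eef_pos: [0.5057, -0.2602, 0.1541]
tool_rot: [0.423, 0.025, 0.906, -0.011]
contact_force: [-1.0, 2.8, 0.3]
gripper_width: 0.174
```

```bash
python3 - <<'E'
from h import *
st(); cam('side','s2'); rgb=load('s2')[0]
cv2.imwrite('pics/s2z.png',cv2.resize(rgb[180:384,250:470,::-1],None,fx=2.7,fy=2.7,interpolation=cv2.INTER_CUBIC))
cam('wrist','w12')
E
```

```text
t 23.43 p [ 0.5057 -0.2602  0.1541] q [ 0.02  0.81  0.43  1.44 -0.07  1.61  1.97] F [-1.   2.8  0.3] w 0.174
tool axes cols
 [[-0.641  0.055  0.766]
 [ 0.037  0.998 -0.041]
 [-0.767  0.002 -0.642]]
```

View pics/s2z.png

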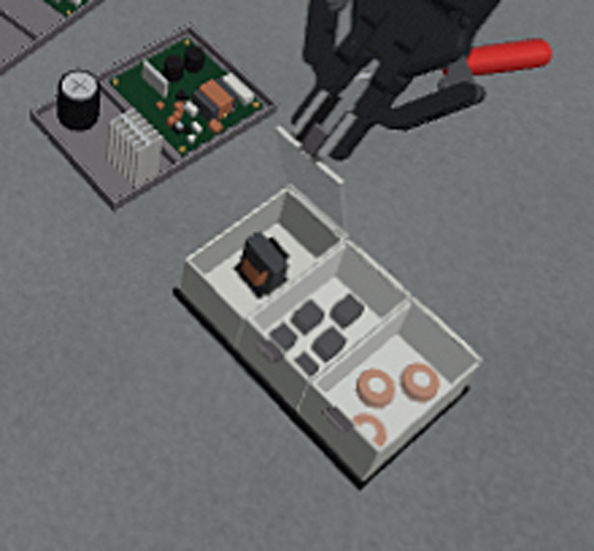

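View pics/w12.png

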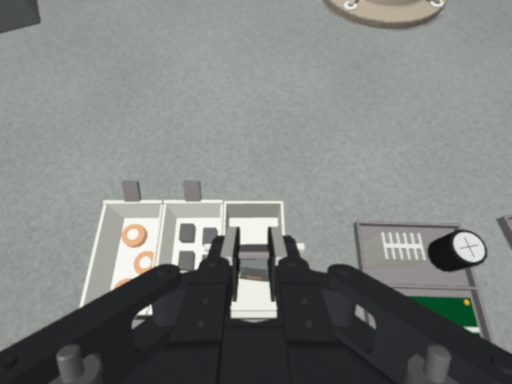

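Emit:
step_arm([
  [-0.3,0,0.26,0,0,0],
  [-0.26,0,0.3,0,0,0],
  [-0.19,0,0.29,0,0,0],
  [-0.15,0,0.31,0,0,0],
  [0,0,0,0,0,0],
])

```text
t: 24.15
eef_pos: [0.5641, -0.2632, 0.1522]
tool_rot: [0.422, 0.025, 0.906, -0.011]
contact_force: [-0.0, 5.1, 2.2]
gripper_width: 0.179
```

```bash
python3 - <<'E'
from h import *
st()
E
```

```text
t 24.15 p [ 0.5641 -0.2632  0.1522] q [ 0.04  0.9   0.42  1.26 -0.09  1.7   1.96] F [-0.   5.1  2.2] w 0.179
tool axes cols
 [[-0.642  0.055  0.765]
 [ 0.036  0.999 -0.041]
 [-0.766  0.001 -0.643]]
```

```bash
python3 - <<'E'
from h import *
p=np.array(bot.get_obs()['eef_pos']); M=Rq(bot.get_obs()['tool_rot']).as_matrix()
J=rot([0,0,-1],[.052,.9986,0])
plan([(p-M[:,0]*.07+[0,0,.01],None,3),([.53,-.26,.27],rot([-.35,.02,-.94],[.052,.9986,0])),([.42,-.258,.26],J)])
E
```

```text
9 rows
[[-0.647,0,-0.054,0,0,0],[-0.647,0,-0.053,0,0,0],[-0.647,0,-0.054,0,0,0],[0.079,0.012,-0.796,-0.0001,-0.0181,0],[-0.012,0.013,-0.799,-0.0001,-0.0181,-0.0001],[-0.103,0.013,-0.793,-0.0001,-0.0181,0],[0.398,-0.032,-0.829,0,-0.019,-0.0001],[0.297,-0.031,-0.871,0,-0.0189,-0.0001]]
[[0.192,-0.032,-0.9,0,-0.019,-0.0001]]
end [ 0.42  -0.258  0.26 ]
```

Emit:
step_arm([
  [0,0,0,0,0,0],
  [0,0,0,0,0,0],
  [-0.65,0,-0.05,0,0,0],
  [-0.65,0,-0.05,0,0,0],
  [-0.65,0,-0.05,0,0,0],
], fingers=0.06)

```text
t: 24.78
eef_pos: [0.6094, -0.2669, 0.2169]
tool_rot: [0.422, 0.025, 0.906, -0.012]
contact_force: [0.1, -0.3, -0.5]
gripper_width: 0.47
```

Emit:
step_arm([
  [0.08,0.01,-0.8,0,-0.0181,0],
  [0,0.01,-0.8,0,-0.0181,0],
  [-0.1,0.01,-0.8,0,-0.0181,0],
  [0.4,-0.03,-0.83,0,-0.019,0],
  [0.3,-0.03,-0.87,0,-0.0189,0],
  [0.19,-0.03,-0.9,0,-0.019,0],
  [0,0,0,0,0,0],
])

```text
t: 25.65
eef_pos: [0.4126, -0.2585, 0.259]
tool_rot: [0.706, 0.023, 0.707, -0.02]
contact_force: [1.0, -0.5, 1.2]
gripper_width: 0.472
```

```bash
python3 - <<'E'
from h import *
st(); rgb,*_=cam('wrist','w13'); cam('side','s3'); rgb=load('s3')[0]
cv2.imwrite('pics/s3z.png',cv2.resize(rgb[180:384,250:470,::-1],None,fx=2.7,fy=2.7,interpolation=cv2.INTER_CUBIC))
E
```

```text
t 25.65 p [ 0.4126 -0.2585  0.259 ] q [ 0.01  0.14  0.47  1.98 -0.07  1.04  2.03] F [ 1.  -0.5  1.2] w 0.472
tool axes cols
 [[-0.001  0.061  0.998]
 [ 0.003  0.998 -0.061]
 [-1.     0.003 -0.002]]
```

View pics/s3z.png

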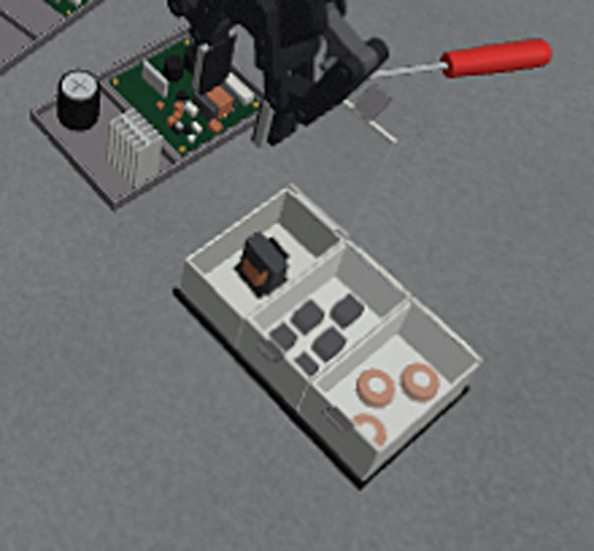

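View pics/w13.png

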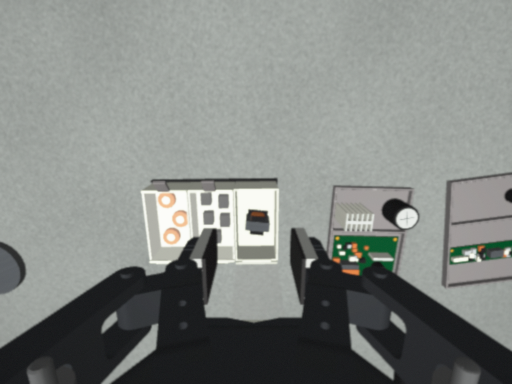

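```bash
python3 - <<'E'
from h import *
for n,top in (('w13',1),('s3',0)):
    rgb,d,K,k1,T=load(n); P=cloud(d,K,k1,T);x,y,z=P[...,0],P[...,1],P[...,2]
    f=(d>0)&(z>.015)&(z<.046)&(x>.45)&(x<.525)&(y<-.24)&(y>-.285)
    nl,lab,s,_=cv2.connectedComponentsWithStats(f.astype(np.uint8))
    for i in range(1,nl):
        if s[i,4]<30: continue
        Q=P[lab==i]; zt=np.percentile(Q[:,2],95); print(n,s[i],'zt',zt.round(4))
        for lo in (.035,.03,.012):
            t=Q[Q[:,2]>lo]; 
            if len(t)>5: print(lo,len(t),t.min(0).round(4),t.max(0).round(4),cv2.minAreaRect(t[:,:2].astype(np.float32)*1000))
    f=(d>0)&(z>.044)&(z<.056)&(x>.42)&(x<.56)&(y<-.2)&(y>-.3); print('rim',P[f].min(0).round(3),P[f].max(0).round(3))
rgb=load('w13')[0]; cv2.imwrite('pics/w13z.png',cv2.resize(rgb[170:280,220:300,::-1],None,fx=6,fy=6,interpolation=cv2.INTER_CUBIC))
E
```

```text
w13 [245 212  25  24 467] zt 0.0404
0.035 330 [ 0.4787 -0.2745  0.035 ] [ 0.5082 -0.2403  0.0414] ((492.9282531738281, -257.12164306640625), (33.63791275024414, 27.719688415527344), 79.38187408447266)
0.03 388 [ 0.4778 -0.2745  0.0303] [ 0.5082 -0.2401  0.0414] ((492.91473388671875, -257.2500915527344), (33.75872802734375, 28.260414123535156), 81.25419616699219)
0.012 467 [ 0.4778 -0.2745  0.0157] [ 0.5082 -0.2401  0.0414] ((492.91473388671875, -257.2500915527344), (33.75872802734375, 28.260414123535156), 81.25419616699219)
rim [ 0.433 -0.3    0.044] [ 0.543 -0.227  0.056]
s3 [340 266  18  21 268] zt 0.0406
0.035 158 [ 0.4807 -0.2769  0.035 ] [ 0.5082 -0.241   0.0415] ((494.51055908203125, -258.529052734375), (27.07207679748535, 35.82978057861328), 13.062910079956055)
0.03 202 [ 0.479  -0.2769  0.0301] [ 0.5082 -0.241   0.0415] ((494.17730712890625, -259.1990661621094), (35.14029312133789, 28.557294845581055), 82.21813201904297)
0.012 268 [ 0.4785 -0.2769  0.016 ] [ 0.5082 -0.241   0.0415] ((493.8314208984375, -259.15179443359375), (35.14029312133789, 29.25554084777832), 82.21813201904297)
rim [ 0.433 -0.3    0.044] [ 0.546 -0.228  0.056]
```

View pics/w13z.png

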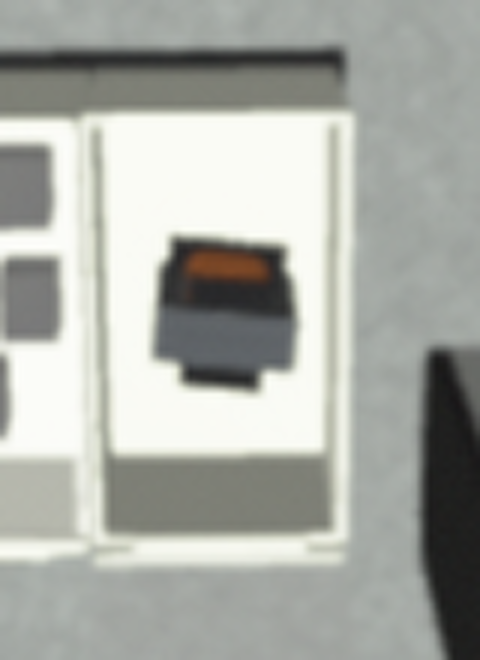

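```bash
python3 - <<'E'
from h import *
a=np.radians(-7); J=rot([0,0,-1],[np.cos(a),np.sin(a),0])
plan([([.483,-.258,.18],J)])
E
```

```text
10 rows
[[0.202,0.01,0.16,0.0261,0,0],[0.201,0.036,0.155,0.026,0,0],[0.202,0.062,0.148,0.0261,0,-0.0001],[0.201,0.084,0.136,0.026,0.0001,0],[0.202,0.105,0.12,0.0261,0,0],[0.201,0.124,0.102,0.026,0,0],[0.201,0.139,0.08,0.0261,0,-0.0001],[0.202,0.15,0.056,0.026,0,0]]
[[0.201,0.157,0.031,0.0261,0,0],[0.201,0.16,0.006,0.026,0,0]]
end [ 0.483 -0.258  0.18 ]
```

Emit:
step_arm([
  [0.2,0.01,0.16,0.0261,0,0],
  [0.2,0.04,0.155,0.026,0,0],
  [0.2,0.06,0.15,0.0261,0,0],
  [0.2,0.085,0.135,0.026,0,0],
  [0.2,0.105,0.12,0.0261,0,0],
  [0.2,0.125,0.1,0.026,0,0],
  [0.2,0.14,0.08,0.0261,0,0],
  [0.2,0.15,0.055,0.026,0,0],
], fingers=-0.27)

```text
t: 26.75
eef_pos: [0.4731, -0.2577, 0.1957]
tool_rot: [0.548, 0.446, 0.548, -0.447]
contact_force: [0.7, 0.3, -0.2]
gripper_width: 0.635
```

Emit:
step_arm([
  [0.2,0.155,0.03,0.0261,0,0],
  [0.2,0.16,0.005,0.026,0,0],
  [0,0,0,0,0,0],
])

```text
t: 27.12
eef_pos: [0.4853, -0.257, 0.1792]
tool_rot: [-0.47, -0.528, -0.47, 0.529]
contact_force: [0.3, 0.1, -1.0]
gripper_width: 0.639
```

```bash
python3 - <<'E'
from h import *
st(); cam('wrist','w14'); cam('side','s4')
cv2.imwrite('pics/s4z.png',cv2.resize(load('s4')[0][180:384,250:470,::-1],None,fx=2.7,fy=2.7,interpolation=cv2.INTER_CUBIC))
rgb,d,K,k1,T=load('w14'); P=cloud(d,K,k1,T);x,y,z=P[...,0],P[...,1],P[...,2]
f=(d>0)&(z>.03)&(z<.046)&(x>.45)&(x<.525)&(y<-.235)&(y>-.285)
nl,lab,s,_=cv2.connectedComponentsWithStats(f.astype(np.uint8))
for i in range(1,nl):
    if s[i,4]>30: t=P[lab==i]; print(s[i],t.min(0).round(4),t.max(0).round(4),cv2.minAreaRect(t[:,:2].astype(np.float32)*1000))
a=np.radians(-7); J=rot([0,0,-1],[np.cos(a),np.sin(a),0])
plan([([.483,-.258,.07],J,4),([.483,-.258,.016],J,4)])
E
```

```text
t 27.12 p [ 0.4853 -0.257   0.1792] q [-0.18  0.39  0.7   1.95 -0.32  0.91  0.57] F [ 0.3  0.1 -1. ] w 0.639
tool axes cols
 [[-0.002  0.993 -0.117]
 [-0.002 -0.117 -0.993]
 [-1.    -0.001  0.002]]
[248 165  27  34 695] [ 0.4788 -0.2743  0.0301] [ 0.5081 -0.2395  0.0414] ((493.519775390625, -257.20281982421875), (34.488765716552734, 27.546960830688477), 83.02881622314453)
[224 209  11   5  36] [ 0.45   -0.285   0.0301] [ 0.4614 -0.2844  0.046 ] ((455.7193908691406, -284.7094421386719), (0.5429695844650269, 11.365837097167969), 89.25405883789062)
8 rows
[[0.687,-0.008,0.004,0.0002,0,0],[0.687,-0.009,0.004,0.0003,0.0001,0],[0.687,-0.008,0.004,0.0002,0,0],[0.686,-0.009,0.005,0.0002,0.0001,0.0001],[0.338,0,0,0,0,0],[0.337,0,0,0,0,0],[0.338,0,0,0,0,0],[0.337,0,0,0,0,0]]
end [ 0.483 -0.258  0.016]
```

View pics/w14.png

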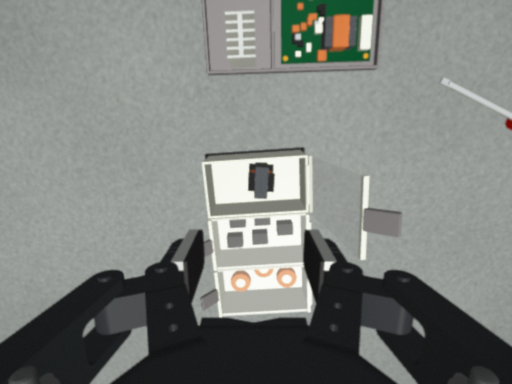

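View pics/s4z.png

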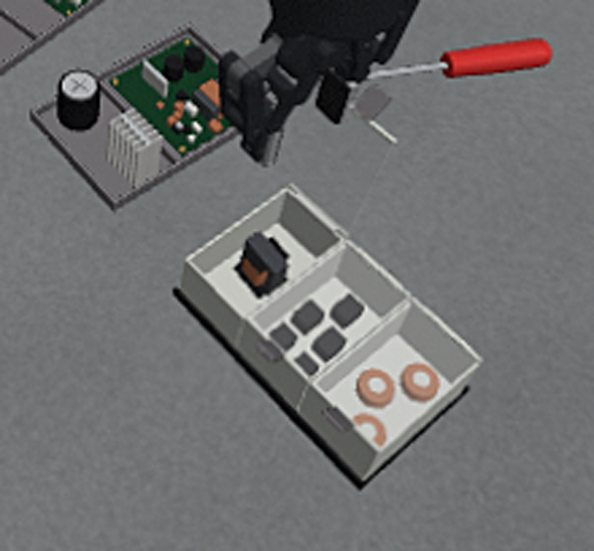

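Emit:
step_arm([
  [0.687,0,0,0,0,0],
  [0.687,0,0,0,0,0],
  [0.687,0,0,0,0,0],
  [0.687,0,0,0,0,0],
  [0,0,0,0,0,0],
])

```text
t: 27.85
eef_pos: [0.4827, -0.2569, 0.0689]
tool_rot: [-0.468, -0.528, -0.47, 0.529]
contact_force: [-0.0, -0.3, 0.3]
gripper_width: 0.636
```

```bash
python3 - <<'E'
from h import *
st(); cam('wrist','w15'); 
a=np.radians(-7); J=rot([0,0,-1],[np.cos(a),np.sin(a),0])
plan([([.4848,-.2575,.016],J,5)])
E
```

```text
t 27.85 p [ 0.4827 -0.2569  0.0689] q [-0.07  0.55  0.58  2.02 -0.46  0.7   0.69] F [-0.  -0.3  0.3] w 0.636
tool axes cols
 [[-0.003  0.993 -0.119]
 [ 0.001 -0.119 -0.993]
 [-1.    -0.003 -0.001]]
5 rows
[[0.271,0.006,-0.001,0.0001,0,0],[0.27,0.007,0,0.0001,0,0.0001],[0.271,0.006,-0.001,0.0001,0,0],[0.271,0.007,-0.001,0,0,0],[0.27,0.006,0,0.0001,0,0]]
end [ 0.4848 -0.2575  0.016 ]
```

View pics/w15.png

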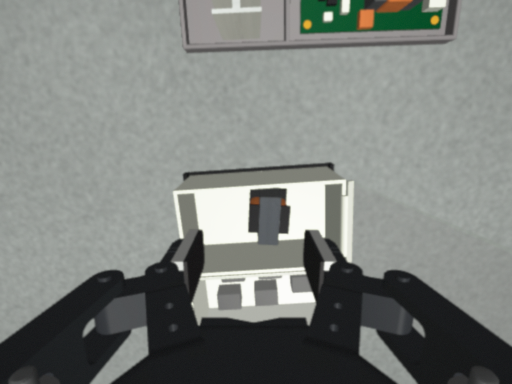

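Emit:
step_arm([
  [0.27,0.01,0,0,0,0],
  [0.27,0.01,0,0,0,0],
  [0.27,0.01,0,0,0,0],
  [0.27,0.005,0,0,0,0],
  [0.27,0,0,0,0,0],
])

```text
t: 28.52
eef_pos: [0.4847, -0.2575, 0.0151]
tool_rot: [-0.469, -0.529, -0.469, 0.529]
contact_force: [-1.6, 0.6, 0.2]
gripper_width: 0.634
```

Emit:
step_arm([
  [0,0,0,0,0,0],
])

```text
t: 28.65
eef_pos: [0.4844, -0.2572, 0.015]
tool_rot: [-0.468, -0.529, -0.469, 0.53]
contact_force: [0.3, -0.2, 0.6]
gripper_width: 0.638
```

```bash
python3 - <<'E'
from h import *
st(); cam('wrist','w16'); cam('side','s5')
cv2.imwrite('pics/s5z.png',cv2.resize(load('s5')[0][180:384,250:470,::-1],None,fx=2.7,fy=2.7,interpolation=cv2.INTER_CUBIC))
E
```

```text
t 28.65 p [ 0.4844 -0.2572  0.015 ] q [-0.01  0.64  0.51  2.03 -0.54  0.6   0.74] F [ 0.3 -0.2  0.6] w 0.638
tool axes cols
 [[-0.002  0.993 -0.121]
 [ 0.001 -0.121 -0.993]
 [-1.    -0.002 -0.   ]]
```

View pics/w16.png

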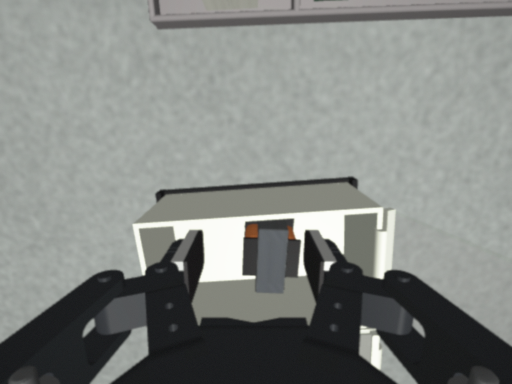

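View pics/s5z.png

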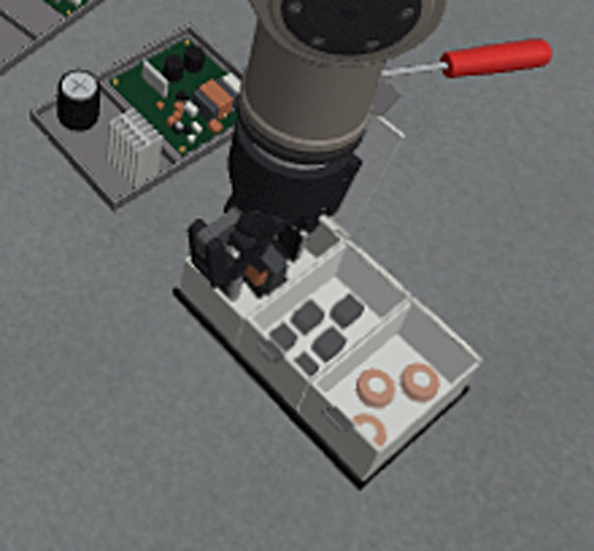

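Emit:
step_arm([
  [0,0,0,0,0,0],
  [0,0,0,0,0,0],
  [0,0,0,0,0,0],
  [0,0,0,0,0,0],
  [0,0,0,0,0,0],
  [0,0,0,0,0,0],
], fingers=1, force=30)

```text
t: 29.5
eef_pos: [0.4857, -0.2577, 0.0166]
tool_rot: [0.469, 0.53, 0.468, -0.529]
contact_force: [0.1, 0.7, 6.3]
gripper_width: 0.322
```

```bash
python3 - <<'E'
from h import *
st(); cam('wrist','w17')
p=np.array(bot.get_obs()['eef_pos'])
plan([(p+[-.004,0,.13],None,6)])
E
```

```text
t 29.5 p [ 0.4857 -0.2577  0.0166] q [-0.02  0.64  0.51  2.03 -0.54  0.6   0.74] F [0.1 0.7 6.3] w 0.322
tool axes cols
 [[ 0.001  0.993 -0.12 ]
 [-0.    -0.12  -0.993]
 [-1.     0.001  0.   ]]
6 rows
[[-0.542,-0.016,0.002,0,0,0],[-0.541,-0.016,0.002,0,0,0],[-0.542,-0.015,0.002,0,0,0],[-0.542,-0.016,0.002,0,0,0],[-0.541,-0.016,0.003,0,0,0],[-0.542,-0.016,0.002,0,0,0]]
end [ 0.4817 -0.2577  0.1466]
```

View pics/w17.png

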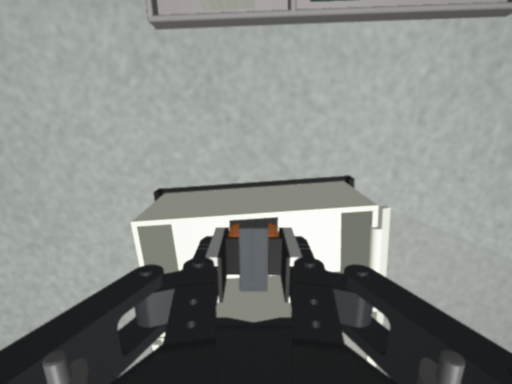

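Emit:
step_arm([
  [-0.54,-0.016,0,0,0,0],
  [-0.54,-0.016,0,0,0,0],
  [-0.54,-0.016,0,0,0,0],
  [-0.54,-0.016,0,0,0,0],
  [-0.54,-0.016,0,0,0,0],
  [-0.54,-0.016,0,0,0,0],
  [0,0,0,0,0,0],
])

```text
t: 30.42
eef_pos: [0.4818, -0.2573, 0.1466]
tool_rot: [0.47, 0.53, 0.468, -0.529]
contact_force: [0.4, 0.5, -1.0]
gripper_width: 0.319
```

```bash
python3 - <<'E'
from h import *
st()
a=np.radians(4.3); J=rot([0,0,-1],[np.cos(a),np.sin(a),0])
plan([([.4858,.0687,.13],J),([.4858,.0687,.016],J,5)])
E
```

```text
t 30.43 p [ 0.4818 -0.2573  0.1466] q [-0.15  0.44  0.68  1.98 -0.36  0.84  0.61] F [ 0.4  0.5 -1. ] w 0.319
tool axes cols
 [[ 0.002  0.993 -0.121]
 [-0.    -0.121 -0.993]
 [-1.     0.002  0.   ]]
14 rows
[[0.046,-0.098,-0.9,-0.0035,0,0],[0.045,-0.079,-0.902,-0.0034,0,-0.0001],[0.046,-0.059,-0.904,-0.0035,0,0],[0.046,-0.039,-0.905,-0.0035,0,-0.0001],[0.045,-0.019,-0.905,-0.0034,0,0],[0.046,0,-0.905,-0.0035,0,0],[0.046,0.02,-0.906,-0.0034,0,-0.0001],[0.046,0.039,-0.904,-0.0035,0.0001,0]]
[[0.046,0.059,-0.904,-0.0035,0,-0.0001],[0.57,0,0,0,0,0],[0.57,0,0,0,0,0],[0.57,0.001,0,0,0,0],[0.57,0,0.001,0,0,0],[0.57,0,0,0,0,0]]
end [0.4858 0.0687 0.016 ]
```

Emit:
step_arm([
  [0.045,-0.1,-0.9,-0.0035,0,0],
  [0.045,-0.08,-0.9,-0.0034,0,0],
  [0.045,-0.06,-0.905,-0.0035,0,0],
  [0.045,-0.04,-0.905,-0.0035,0,0],
  [0.045,-0.02,-0.905,-0.0034,0,0],
  [0.045,0,-0.905,-0.0035,0,0],
  [0.045,0.02,-0.905,-0.0034,0,0],
  [0.045,0.04,-0.905,-0.0035,0,0],
])

```text
t: 31.42
eef_pos: [0.4836, 0.0339, 0.1301]
tool_rot: [0.513, 0.486, 0.514, -0.487]
contact_force: [0.0, 0.6, -0.9]
gripper_width: 0.322
```

Emit:
step_arm([
  [0.045,0.06,-0.905,-0.0035,0,0],
  [0,0,0,0,0,0],
  [0,0,0,0,0,0],
])

```text
t: 31.8
eef_pos: [0.4844, 0.0684, 0.1287]
tool_rot: [0.518, 0.48, 0.519, -0.481]
contact_force: [0.8, -0.2, -1.3]
gripper_width: 0.321
```

```bash
python3 - <<'E'
from h import *
st(); cam('wrist','w18')
a=np.radians(4.3); J=rot([0,0,-1],[np.cos(a),np.sin(a),0])
plan([([.4858,.0687,.016],J,5)])
E
```

```text
t 31.8 p [0.4844 0.0684 0.1287] q [-0.76  0.35  0.6   2.12 -0.29  0.75  0.1 ] F [ 0.8 -0.2 -1.3] w 0.321
tool axes cols
 [[-0.001  0.997  0.075]
 [-0.001  0.075 -0.997]
 [-1.    -0.001  0.001]]
5 rows
[[0.565,0.007,-0.004,0,0,0],[0.564,0.007,-0.004,-0.0001,0,0.0001],[0.565,0.007,-0.004,0,0.0001,0],[0.564,0.006,-0.004,-0.0001,0,0],[0.565,0.007,-0.004,0,0,0.0001]]
end [0.4858 0.0687 0.016 ]
```

View pics/w18.png

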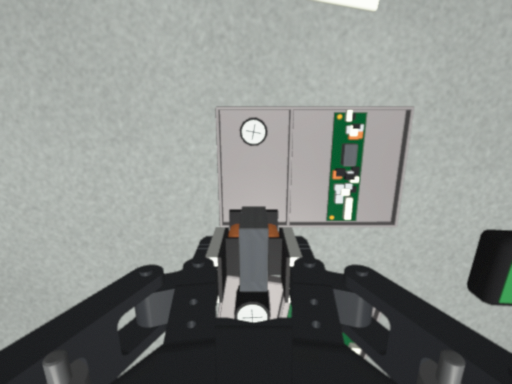

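Emit:
step_arm([
  [0.565,0.005,0,0,0,0],
  [0.565,0.005,0,0,0,0],
  [0.565,0.005,0,0,0,0],
  [0.565,0.005,0,0,0,0],
  [0.565,0,0,0,0,0],
  [0,0,0,0,0,0],
  [0,0,0,0,0,0],
])

```text
t: 32.72
eef_pos: [0.4858, 0.0681, 0.0166]
tool_rot: [0.518, 0.481, 0.518, -0.481]
contact_force: [-0.1, -0.1, -0.4]
gripper_width: 0.322
```

```bash
python3 - <<'E'
from h import *
st()
E
```

```text
t 32.73 p [0.4858 0.0681 0.0166] q [-0.62  0.55  0.44  2.16 -0.47  0.51  0.25] F [-0.1 -0.1 -0.4] w 0.322
tool axes cols
 [[-0.     0.997  0.074]
 [-0.     0.074 -0.997]
 [-1.    -0.     0.   ]]
```

Lower about 1.5 mm, then release and lift.

Emit:
step_arm([
  [0.035,0,0,0,0,0],
  [0,0,0,0,0,0],
])

```text
t: 32.98
eef_pos: [0.4859, 0.0691, 0.0153]
tool_rot: [0.518, 0.481, 0.518, -0.481]
contact_force: [0.1, 0.0, -0.9]
gripper_width: 0.321
```

Emit:
step_arm([
  [0,0,0,0,0,0],
  [0,0,0,0,0,0],
  [0,0,0,0,0,0],
  [-0.3,0,0,0,0,0],
  [-1,0,0,0,0,0],
  [-1,0,0,0,0,0],
  [-1,0,0,0,0,0],
  [-1,0,0,0,0,0],
], fingers=0.05)

```text
t: 33.98
eef_pos: [0.4856, 0.0688, 0.189]
tool_rot: [0.518, 0.481, 0.518, -0.481]
contact_force: [0.7, 0.1, -0.0]
gripper_width: 0.475
```

Emit:
step_arm([
  [-1,0,0,0,0,0],
  [-1,0,0,0,0,0],
  [0,0,0,0,0,0],
  [0,0,0,0,0,0],
])

```text
t: 34.48
eef_pos: [0.4853, 0.069, 0.2669]
tool_rot: [0.518, 0.481, 0.519, -0.481]
contact_force: [-0.0, 0.3, 0.5]
gripper_width: 0.476
```

```bash
python3 - <<'E'
from h import *
st(); cam('wrist','w19'); cam('side','s6'); cam('scene','c6')
for n,(u0,v0,u1,v1),s in (('c6',(140,120,460,345),2.5),('s6',(140,60,440,360),2)):
    rgb=load(n)[0]; cv2.imwrite('pics/%s_z.png'%n,cv2.resize(rgb[v0:v1,u0:u1,::-1],None,fx=s,fy=s,interpolation=cv2.INTER_CUBIC))
og={'sq':(np.array([.4897,-.0873]),-4.6),'st':(np.array([.4842,.0866]),4.3)}
for n in ('w19','s6','c6'):
    rgb,d,K,k1,T=load(n); P=cloud(d,K,k1,T);x,y,z=P[...,0],P[...,1],P[...,2]
    for t,(o,a) in og.items():
        a=np.radians(a); dx,dy=x-o[0],y-o[1]; X=np.cos(a)*dx+np.sin(a)*dy; Y=-np.sin(a)*dx+np.cos(a)*dy
        f=(d>0)&(abs(X)<.033)&(abs(Y)<.06)&(z>.02)&(z<.06)
        nl,lab,s,_=cv2.connectedComponentsWithStats(f.astype(np.uint8))
        for i in range(1,nl):
            if s[i,4]>40:
                m=lab==i; zt=np.percentile(z[m],95); m&=z>zt-.007; print(n,t,'X %.1f..%.1f Y %.1f..%.1f zt %.1f'%(X[m].min()*1e3,X[m].max()*1e3,Y[m].min()*1e3,Y[m].max()*1e3,zt*1e3))
    f=(d>0)&(x>.5)&(x<.6)&(y>.33)&(y<.42)&(z>.025)&(z<.045); 
    if f.sum()>20: Q=P[f]; print(n,'small',((Q.min(0)+Q.max(0))/2).round(4))
E
```

```text
t 34.48 p [0.4853 0.069  0.2669] q [-0.9   0.14  0.7   1.98 -0.11  1.06 -0.07] F [-0.   0.3  0.5] w 0.476
tool axes cols
 [[-0.     0.997  0.075]
 [ 0.001  0.075 -0.997]
 [-1.    -0.    -0.001]]
w19 sq X -17.9..17.9 Y 18.3..54.1 zt 44.3
w19 sq X -9.4..15.6 Y -50.9..-13.9 zt 54.0
w19 st X -11.7..9.8 Y 27.6..48.3 zt 54.6
w19 st X -12.8..14.8 Y -32.6..0.5 zt 38.3
s6 sq X -17.3..17.4 Y 16.8..53.1 zt 45.1
s6 sq X -9.8..16.0 Y -53.0..-14.7 zt 54.7
s6 st X -11.0..7.4 Y 26.9..48.3 zt 55.0
s6 st X -12.9..15.1 Y -35.5..0.7 zt 39.3
s6 small [0.5452 0.3737 0.0309]
c6 sq X -8.8..17.8 Y -52.6..-12.8 zt 52.5
c6 sq X -14.8..19.5 Y 19.1..53.8 zt 43.3
c6 st X -12.0..16.2 Y -34.0..0.8 zt 36.7
c6 st X -9.2..12.8 Y 28.7..50.2 zt 52.9
c6 small [0.5473 0.3747 0.0293]
```

View pics/c6_z.png

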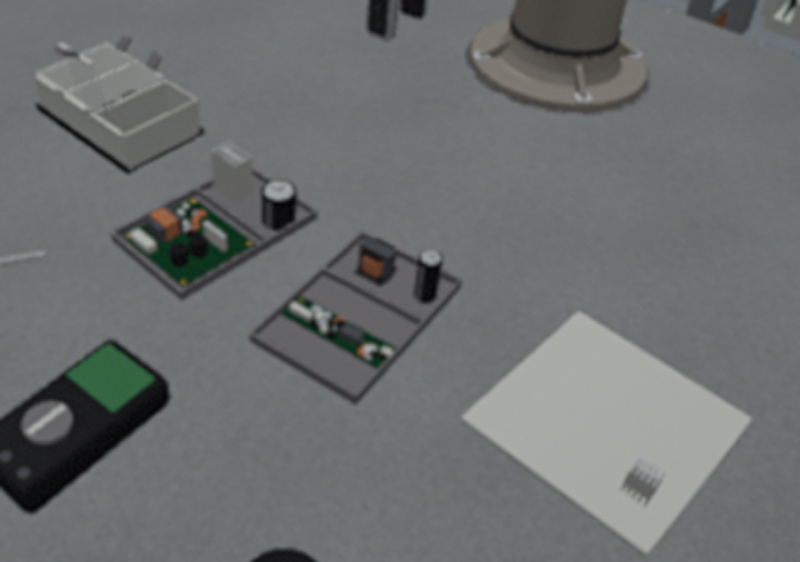

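View pics/s6_z.png

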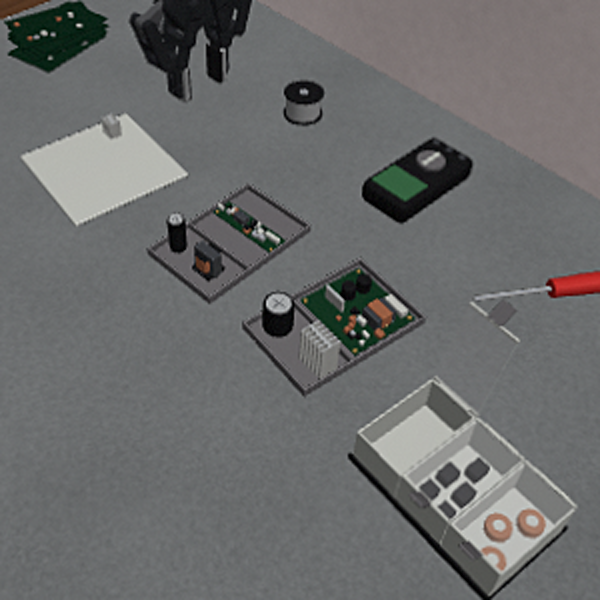

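View pics/w19.png

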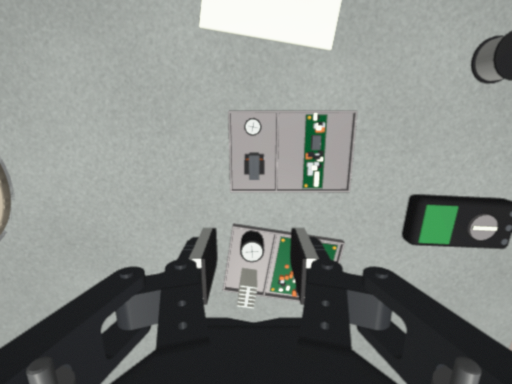

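```bash
python3 -c "
from h import *
st(); print(bot.hand_in())"
```

```text
t 34.62 p [0.4851 0.0688 0.2661] q [-0.89  0.14  0.7   1.98 -0.11  1.06 -0.07] F [ 0.1 -0.4  0.1] w 0.473
tool axes cols
 [[-0.002  0.997  0.075]
 [-0.001  0.075 -0.997]
 [-1.    -0.002  0.001]]
the job is handed in; nothing more can be done
None
```

I placed all four parts and handed the job in at about 34.6 s. No verdict was reported.

- **Square-board tray:** holds the short fat capacitor and the large heat sink.
- **Narrow-board tray:** holds the tall slim capacitor and the transformer. I opened only lid_a, gripping it by its lip and swinging it past vertical, where it stayed. The choke and relay lids still look shut.

In the last check, all three cameras showed the parts standing in their bays. They were about 5 mm or less off in x and 39 mm or less off in y from the bay middle, against limits of 22 and 47 mm. Their top heights matched upright parts to about 3 mm. The small heat sink was within about 2 mm of its first place. The gripper was clear of everything, about 0.27 m above the bench.

No checks failed. The cameras disagreed with each other by 2–4 mm, and I judged upright from the pictures and top heights rather than measuring the tilt directly.

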